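# Read the temperature logger packed behind the goods

## Task

The temperature logger lies behind the front row of this packed shipping case. Lift the large bottle, the small bottle and the folding box out of the case and stand them upright in the steel side tray, then lay the logger flat, display up, in the bed of the reader, and then put all three goods back upright, each in the cell it came from. Set things down gently without tipping anything over, and leave the two loose caps and the open bottle where they are.

Things in the scene. Friction and masses are not known exactly. Their poses are not given: they have to be found in the camera images.
- large_bottle: white plastic tablet bottle with a white screw cap, standing upright in a front cell of the case at the start; the larger of the two: body 60 mm in diameter, straight up to 62 mm, shoulder to 74 mm, cap 48 mm in diameter, 98 mm tall overall, about 0.2 kg. Origin: centre of its underside, z up.
- small_bottle: white plastic tablet bottle with a white screw cap, standing upright in a front cell of the case at the start; the smaller: body 44 mm in diameter, straight up to 54 mm, shoulder to 66 mm, cap 36 mm in diameter, 86 mm tall overall, about 0.09 kg. Origin: centre of its underside, z up.
- folding_box: Closed white paperboard box with a grey band round it, standing upright in a front cell of the case at the start: 50 mm along its x, 60 mm along its y, 92 mm tall, about 0.14 kg. Origin: centre of its underside, z up.
- logger: Temperature logger, a flat white plastic block with a dark display and a round key on top, lying display up in the rear compartment of the case: 36 mm along its x, 110 mm along its y, 22 mm high, about 0.09 kg. Origin: centre of its underside, z up.
- case: Brown corrugated case, fixed; outside 180 (x) by 234 mm (y). Origin: centre of its underside. Floor 4 mm; outer walls 36 high, 5 thick; partitions 32 high, 4 thick. Front row (-x side): three cells 72 x 72 mm, centred at x = -49, y = -76, 0, +76 mm; which goods stand in which cell varies. Behind (+x side) a rear compartment 94 (x) by 224 mm (y), centred at x = +38 mm.
- side_tray: Shallow stainless steel tray, fixed; body 250 (x) by 150 mm (y), inside 240 x 140 mm, with a flat lip out to 282 x 174 mm at rim height; floor 5 mm thick, rim 16 mm high. Origin: centre of its underside. Two loose caps lie in it along its +y side.
- reader: Grey logger reader, fixed; base 24 mm high, from x = -80 to +50 mm, 170 mm along y, display and keys on its -x strip. Its bed is a dark flat at 24 mm height, 50 (x) by 124 mm (y), inside a rim 6 mm high and 7 thick; the logger lies in it lengthwise along the reader's y, either way round. Origin: on the table, under the centre of the bed.
- cap_a: Loose white screw cap lying in the side tray, 38 mm in diameter, 16 mm high; stays there. Origin: centre of its underside.
- cap_b: A second loose cap like cap_a in the side tray, further along its +x; stays there. Origin: centre of its underside.
- open_bottle: White bottle without a cap (dark round mouth), 44 mm in diameter, 86 mm tall, standing on the table close behind the reader (its +x side); stays there. Origin: centre of its underside.
There are look-alikes about, which are no part of the job. Leave any green, orange or turquoise look-alike of the small_bottle alone.

How it is judged:
On the way, in this order (a step that is already met when the one before it is completed fails the run):
1. the large bottle, the small bottle and the folding box all stand upright in the side tray, the logger still lying in the case (x of large_bottle in the frame of side_tray between -0.118 and 0.118 m and y of large_bottle in the frame of side_tray between -0.068 and 0.068 m and z of large_bottle in the frame of side_tray between -0.003 and 0.009 m and angle between each of large_bottle, small_bottle, folding_box's own z axis and vertical below 0.1 rad and linear speed of each of large_bottle, small_bottle, folding_box below 0.03 m/s and x of small_bottle in the frame of side_tray between -0.118 and 0.118 m and y of small_bottle in the frame of side_tray between -0.068 and 0.068 m and z of small_bottle in the frame of side_tray between -0.003 and 0.009 m and x of folding_box in the frame of side_tray between -0.118 and 0.118 m and y of folding_box in the frame of side_tray between -0.068 and 0.068 m and z of folding_box in the frame of side_tray between -0.003 and 0.009 m and z of logger in the frame of case between -0.003 and 0.009 m and distance of logger from where it was at the start of the episode below 0.06 m), for 0.2 s.
2. the logger lies flat in the bed of the reader while the three goods still stand in the side tray (x of logger in the frame of reader between -0.012 and 0.012 m and y of logger in the frame of reader between -0.012 and 0.012 m and z of logger in the frame of reader between 0.02 and 0.028 m and angle between the y axis of logger and the y axis of reader, either way round below 0.25 rad and angle between each of logger, large_bottle, small_bottle, folding_box's own z axis and vertical below 0.1 rad and linear speed of each of logger, large_bottle, small_bottle, folding_box below 0.03 m/s and x of large_bottle in the frame of side_tray between -0.118 and 0.118 m and y of large_bottle in the frame of side_tray between -0.068 and 0.068 m and z of large_bottle in the frame of side_tray between -0.003 and 0.009 m and x of small_bottle in the frame of side_tray between -0.118 and 0.118 m and y of small_bottle in the frame of side_tray between -0.068 and 0.068 m and z of small_bottle in the frame of side_tray between -0.003 and 0.009 m and x of folding_box in the frame of side_tray between -0.118 and 0.118 m and y of folding_box in the frame of side_tray between -0.068 and 0.068 m and z of folding_box in the frame of side_tray between -0.003 and 0.009 m), for 0.2 s.
At the end, for the whole second after the job is handed in: Each of the three goods stands upright (within 6 degrees) on the floor of the cell it came from (within 30 mm of where it stood), and the logger lies flat, display up, in the bed of the reader (within 12 mm of its centre each way, within 14 degrees of its length); all at rest (distance of each of large_bottle, small_bottle, folding_box from where it was at the start of the episode below 0.03 m and z of large_bottle in the frame of case between -0.003 and 0.009 m and angle between each of large_bottle, small_bottle, folding_box, logger's own z axis and vertical below 0.1 rad and linear speed of each of large_bottle, small_bottle, folding_box, logger below 0.03 m/s and z of small_bottle in the frame of case between -0.003 and 0.009 m and z of folding_box in the frame of case between -0.003 and 0.009 m and x of logger in the frame of reader between -0.012 and 0.012 m and y of logger in the frame of reader between -0.012 and 0.012 m and z of logger in the frame of reader between 0.02 and 0.028 m and angle between the y axis of logger and the y axis of reader, either way round below 0.25 rad); the robot touches nothing.
It fails at once if one of the goods tipped over, or the logger turned on its side (angle between any of large_bottle, small_bottle, folding_box, logger's own z axis and vertical above 0.6 rad).
It fails at once if one of the goods or the logger dropped or slammed down (over 0.6 m/s within about 13 mm of where it lands) ((height (world z) of large_bottle below 0.018 m and linear speed of large_bottle above 0.6 m/s) or (height (world z) of small_bottle below 0.018 m and linear speed of small_bottle above 0.6 m/s) or (height (world z) of folding_box below 0.018 m and linear speed of folding_box above 0.6 m/s) or (horizontal distance between logger and reader below 0.07 m and height (world z) of logger below 0.038 m and linear speed of logger above 0.6 m/s)).
It fails at once if a loose cap or the open bottle moved by more than 20 mm (distance of any of cap_a, cap_b, open_bottle from where it was at the start of the episode above 0.02 m).
It also fails if it takes over 144 s, if anything falls off the work surface, if the arm or the gripper's body presses on something with over 40 N, if the wrist force passes 120 N, or if a joint passes its speed limit or range.

## Robot

A 6-joint arm with a two-finger parallel gripper is mounted at the origin on the work surface. World frame = base frame: x ahead of the robot, y to its left, z up, the work surface at z = 0. Lengths are in m, angles in rad, forces in N, time in s.
With the tool pointing down it reaches from about 0.325 to 0.9 m from the base axis. Payload 6.1 kg.
Tool frame: the origin (TCP) lies at the very end of the fingers, on their centre line; the grasp point (between the pads) lies behind it (arm.tcp_to_grasp is the z of the grasp point in the tool frame, in m); z points along the fingers, x is the direction in which the jaws open and shut, and the axes are right-handed (so a half turn about z gives the same grasp; the last joint's range is limited). The gripper opens to 87 mm and grips with 3 to 60 N. Pads are 19 mm wide; open, the fingers measure 117 mm over their backs; the gripper's body (75 mm by 190 mm) begins 51 mm behind the grasp point.
Start: joints at [1.191, 0.22, 1.526, -0, 1.395, -0.126], TCP at [0.157, 0.605, 0.199] pointing down, gripper open.
Joint ranges: [-2.98, 2.98], [-0.91, 2.08], [0.09, 2.57], [-1.24, 4.39], [0.2, 2.65], [-2.68, 2.68]. Speed limits (rad/s): [2.57, 2.57, 3.01, 3.14, 3.14, 3.14].

## Interface

Orientations are given as a unit quaternion [w, x, y, z].
In Python, from bench import arm gives the robot as it stands. The module is installed in compiled form; this text tells all that it offers.
- The arm moves only by the tool send_rows, never from a script. Its argument "commands" is one flat list of numbers, 5 for each row, row after row: the opening, from -1 (shut) to 1 (fully open), so that 0 is half open, then the shift along the tool's x, y, z in m, then the turn about the tool's z in degrees. In form: [hand, x, y, z, twist, hand, x, y, z, twist, ...]. A call has 1 to 20 rows; each row is the pose to reach, as a shift and turn from the pose measured when the call began, along the tool's axes at that moment; what a row does not reach only later rows make up. A row lasts 1/8 s, in which the tool goes at most 62.5 mm and 10.7 degrees, less where a joint would pass 70% of its speed; a pose out of reach is approached as far as the arm can. A call with a gripper value outside its range is refused whole. The fingers move at their own pace and stop on an object; "force" is the grip in N (left out, the last holds). Time passes only in rows, so rows that repeat a pose let the fingers close. It gives the time, the measured TCP pose, the force and the opening at its end, in the units of the state.
- arm.get_state(): the state, without advancing time (a new reading comes with each control period).
- arm.get_image(name): name is "scene" or "side" or "wrist"; returns (picture, depth): 400x640x3 uint8, red, green, blue; 400x640 float32, m along the optical axis (not along the pixel's ray), 0 where there is no reading.
- arm.camera_params(name): a dict with "fx", "fy", "cx", "cy" (pixels), "xyz" and "orientation" of the camera in the world; the wrist camera has in their place "T_tool_cam" (4x4, takes a point from camera to tool coordinates, whose origin is the TCP and whose axes are the tool frame's). Camera axes: x right, y down, z forward; pixel columns grow to the right and rows downward; lengths in m; the calibration is good to about 2 mm. A picture is of the moment at which its call begins: read the wrist's pose just before it. camera_params takes no time and is no camera call.
- arm.finish_job(): hands the job in, once; it reports no verdict.
Trained networks look in the newest picture that a camera, given by its name, has taken for a name from the list of things; names that differ only in an ending like _2 or _b are one class to them, and where a whole thing is asked for, a point or a joint stands for the part that bears it (a point fixed in the world has none). Each returns a list of dicts, best first, with "confidence" (0 to 1); they miss things now and then, are a little off and sometimes report something else, mostly with a low value. They report only what shows in the picture. A call takes as long as a camera call. They do not tell look-alikes from the thing itself.
- arm.recognise(camera, target): "xyz" ([x, y, z] in m, in world coordinates, good to about 4 mm: the middle of the surface that is visible of it).
The state is a dict: "clock": time; "joint_pos": joint angles; "qvel": joint speeds; "tau": joint torques, N m; "eef_pos": TCP position; "ee_rot": TCP orientation; "contact_force": force on the tool from outside, world axes, zero at the start; "moment": the same for the moment, N m; "grip_width": finger opening in m.
Only numpy, scipy, OpenCV 4.12 (cv2) and the standard library are available. Lean on these libraries where they do the work, as an engineer would, in place of code of your own. Each camera call takes 0.05 s, during which the arm holds its last target.

## Working session

There is one attempt and no reset: what is moved stays moved. The work goes in short steps, Python scripts to look and compute and a tool call to move; the robot and the scene stay as the last step left them, time stands still between calls to the robot, and variables do not carry over. Pictures are saved under pics/ and viewed, and the job is handed in when it is done.

Besides the shell and the picture viewer there is one more tool, called after "Request:" as name(argument=value, ...) on one line, values as JSON. send_rows: Moves the arm, as the interface text tells. Its arguments: {"type":"object","properties":{"commands":{"type":"array"},"force":{"type":"number"}},"required":["commands"]}

```bash
mkdir -p pics; python3 - <<'E'
from bench import arm
import cv2
s=arm.get_state(); print(s['clock'],s['eef_pos'],s['ee_rot'],s['grip_width'],arm.tcp_to_grasp)
for c in ['scene','side','wrist']:
    p,d=arm.get_image(c); cv2.imwrite(f'pics/{c}0.png',p[:,:,::-1]); print(c,arm.camera_params(c))
print(arm.get_state()['clock'])
E
```

```text
0.0 [0.15667687 0.60434759 0.19815473] [ 5.05338503e-04  7.90892805e-01  6.11953940e-01 -8.30820320e-04] 0.08735166433652776 -0.0187
scene {'fx': 376.16995958735396, 'fy': 376.16995958735396, 'cx': 319.91854531252477, 'cy': 194.807359008243, 'xyz': array([1.03697201, 0.21718223, 0.72470149]), 'orientation': array([-0.18494868,  0.51082848,  0.78321737, -0.30235543])}
side {'fx': 498.88720546210425, 'fy': 498.88720546210425, 'cx': 318.2644877391078, 'cy': 197.59825683567877, 'xyz': array([-0.04744794, -0.79855354,  1.01883163]), 'orientation': array([-0.35674865,  0.87956019, -0.29217797,  0.11720198])}
wrist {'fx': 288.2902090377807, 'fy': 288.2902090377807, 'cx': 323.41277170146236, 'cy': 199.21504218387312, 'T_tool_cam': array([[ 9.99999970e-01,  1.47023679e-05, -2.43353082e-04,
        -1.33368169e-03],
       [ 5.79374950e-05,  9.55252282e-01,  2.95792283e-01,
        -8.03825255e-02],
       [ 2.36812434e-04, -2.95792289e-01,  9.55252253e-01,
        -1.85157534e-01],
       [ 0.00000000e+00,  0.00000000e+00,  0.00000000e+00,
         1.00000000e+00]])}
0.15
```

View pics/scene0.png

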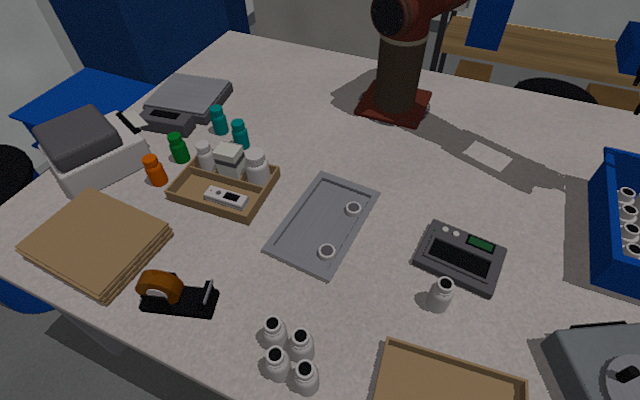

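View pics/side0.png

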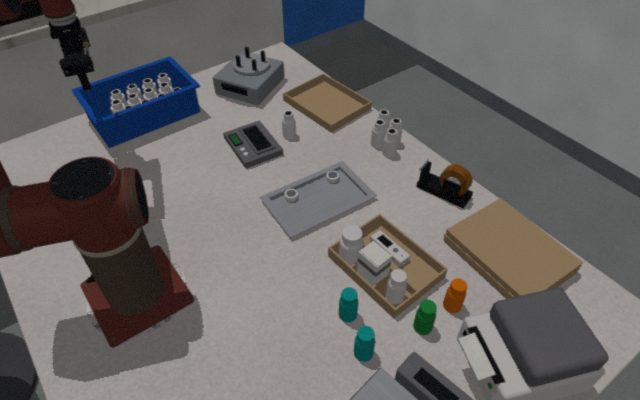

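View pics/wrist0.png

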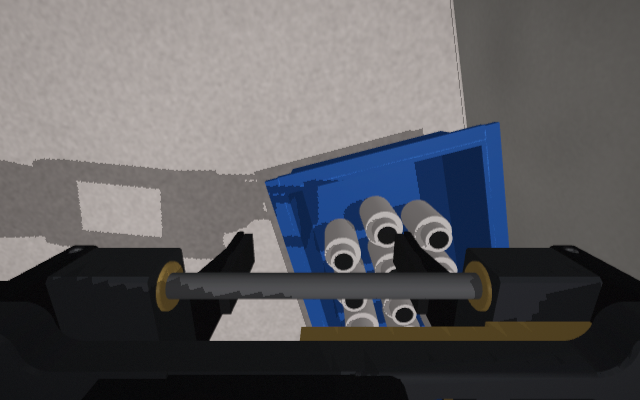

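The scene picture shows the case at (222,190), with the small bottle at (205,155), the box at (229,160), the large bottle at (257,167) and the logger at (225,196). The tray is at (322,225) with caps at (353,209) and (326,251). The reader is at (460,255), and the open bottle at (440,294). Things that could be mistaken for the small bottle: teal (219,120) and (239,133), green (178,148), orange (156,170), the open bottle, the four-pack, and the bottles in the blue bin. The pick is the white capped one inside the case.

```bash
cat > h.py <<'E'
from bench import arm
import numpy as np, cv2
from scipy.spatial.transform import Rotation as R
def q2R(q): return R.from_quat([q[1],q[2],q[3],q[0]]).as_matrix()
def campose(c):
    p=arm.camera_params(c)
    if c=='wrist':
        s=arm.get_state(); T=np.eye(4); T[:3,:3]=q2R(s['ee_rot']); T[:3,3]=s['eef_pos']; T=T@p['T_tool_cam']
        return p,T[:3,:3],T[:3,3]
    return p,q2R(p['orientation']),np.array(p['xyz'])
def cloud(c):
    p,Rm,t=campose(c); img,d=arm.get_image(c)
    v,u=np.mgrid[:400,:640]
    P=np.stack([(u-p['cx'])/p['fx']*d,(v-p['cy'])/p['fy']*d,d],-1)@Rm.T+t
    P[d==0]=np.nan
    return img,d,P
def ortho(img,P,x0,x1,y0,y1,res=0.001):
    # rows: x decreasing downwards ; cols: y decreasing to right
    H=int((x1-x0)/res);W=int((y1-y0)/res)
    X=P.reshape(-1,3);C=img.reshape(-1,3);m=np.isfinite(X[:,0])&(X[:,2]<0.25);X=X[m];C=C[m]
    o=np.argsort(X[:,2]);X=X[o];C=C[o]
    r=((x1-X[:,0])/res).astype(int);c=((y1-X[:,1])/res).astype(int)
    k=(r>=0)&(r<H)&(c>=0)&(c<W)
    out=np.zeros((H,W,3),np.uint8);z=np.full((H,W),np.nan)
    out[r[k],c[k]]=C[k];z[r[k],c[k]]=X[k,2]
    return out,z
E
python3 - <<'E'
from h import *
for c in ['scene','side']:
    img,d,P=cloud(c); np.savez(f'{c}0.npz',img=img,d=d,P=P)
    o,z=ortho(img,P,0.2,0.85,-0.35,0.45,0.002)
    o=cv2.dilate(o,np.ones((3,3)))
    cv2.imwrite(f'pics/ortho_{c}.png',cv2.resize(o,None,fx=2,fy=2)[:600,:800,::-1])
    for n in ['large_bottle','small_bottle','folding_box','logger','case','side_tray','reader','cap_a','open_bottle']:
        print(c,n,[(np.round(r['xyz'],3).tolist(),round(r['confidence'],2)) for r in arm.recognise(c,n)][:5])
print(arm.get_state()['clock'])
E
```

```text
scene large_bottle [([0.488, -0.212, 0.078], 0.97)]
scene small_bottle [([0.384, -0.337, 0.061], 0.79), ([0.348, -0.424, 0.055], 0.7), ([0.587, -0.458, 0.058], 0.65), ([0.494, -0.463, 0.054], 0.61), ([0.479, 0.047, 0.018], 0.37)]
scene folding_box [([0.496, -0.294, 0.078], 0.66)]
scene logger [([0.578, -0.262, 0.025], 0.65)]
scene case [([0.549, -0.299, 0.016], 0.83)]
scene side_tray [([0.546, -0.014, 0.004], 0.83)]
scene reader [([0.522, 0.3, 0.026], 0.65)]
scene cap_a [([0.618, 0.031, 0.022], 0.82), ([0.475, 0.043, 0.019], 0.64)]
scene open_bottle [([0.65, 0.277, 0.058], 0.8)]
side large_bottle [([0.465, -0.24, 0.074], 0.76)]
side small_bottle [([0.363, -0.359, 0.061], 0.87), ([0.568, -0.481, 0.059], 0.83), ([0.477, -0.383, 0.065], 0.82), ([0.476, -0.48, 0.057], 0.81), ([0.325, -0.451, 0.062], 0.64)]
side folding_box [([0.466, -0.314, 0.085], 0.87)]
side logger [([0.565, -0.275, 0.025], 0.76)]
side case [([0.56, -0.338, 0.013], 0.77)]
side side_tray [([0.53, -0.015, 0.004], 0.58)]
side reader [([0.501, 0.287, 0.026], 0.89)]
side cap_a [([0.476, 0.033, 0.023], 0.72), ([0.613, 0.024, 0.021], 0.68), ([0.565, -0.275, 0.025], 0.34)]
side open_bottle [([0.628, 0.266, 0.052], 0.62), ([0.565, -0.338, 0.01], 0.52)]
1.15
```

View pics/ortho_scene.png

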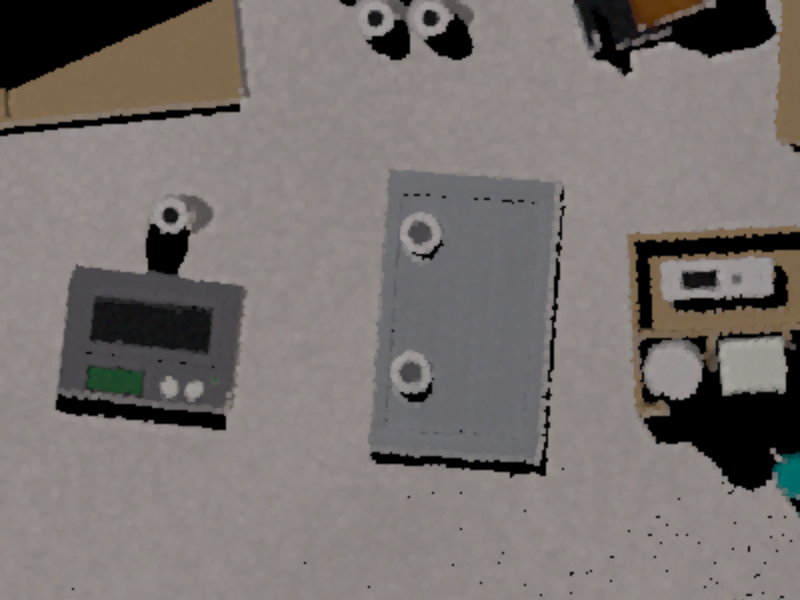

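View pics/ortho_side.png

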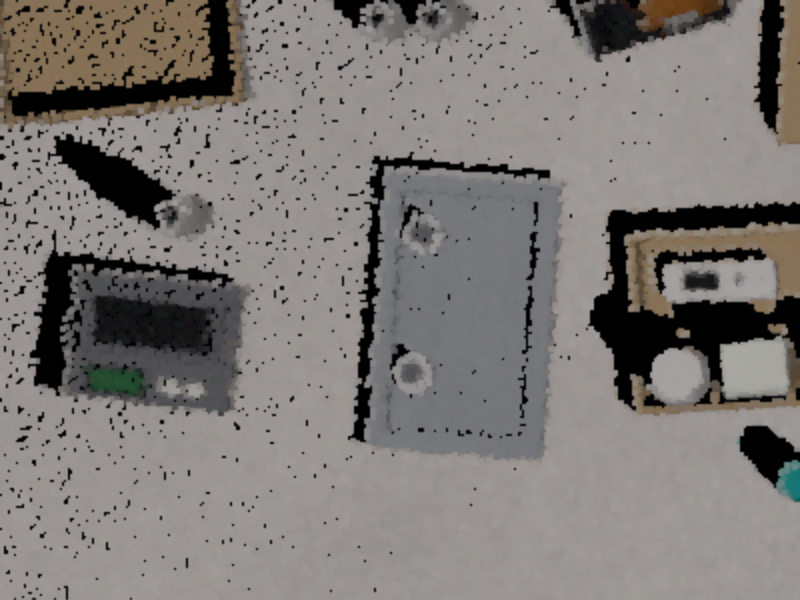

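Both orthos show the case at lower right (yaw about +1° to +3°), the tray slightly yawed and the reader yawed about -6°. The two caps are on the tray's left (+y) side. Next I'll measure the tops in both views.

```bash
python3 - <<'E'
from h import *
for c in ['scene','side']:
    f=np.load(f'{c}0.npz');P=f['P'].reshape(-1,3);I=f['img'].reshape(-1,3).astype(float)
    def sel(x0,x1,y0,y1,z0,z1,extra=None):
        m=(P[:,0]>x0)&(P[:,0]<x1)&(P[:,1]>y0)&(P[:,1]<y1)&(P[:,2]>z0)&(P[:,2]<z1)
        if extra is not None:m&=extra
        return m
    def rep(n,m):
        Q=P[m]
        if len(Q)<5: print(c,n,len(Q));return
        r=cv2.minAreaRect((Q[:,:2]*1000).astype(np.float32))
        cc,rad=cv2.minEnclosingCircle((Q[:,:2]*1000).astype(np.float32))
        print(c,n,len(Q),'zmed',round(np.median(Q[:,2]),4),'rect',np.round(r[0],1),np.round(r[1],1),round(r[2],1),'circ',np.round(cc,1),round(rad,1))
    rep('LB',sel(.42,.53,-.26,-.17,.096,.11))
    rep('SB',sel(.42,.53,-.42,-.345,.083,.097))
    rep('BOX',sel(.42,.53,-.345,-.255,.09,.102))
    rep('LOG',sel(.54,.62,-.36,-.19,.021,.031,(I.min(1)>110)))
    rep('CASE',sel(.38,.68,-.43,-.15,.03,.042,(I[:,0]-I[:,2]>25)))
    rep('TRAYrim',sel(.34,.72,-.14,.09,.0125,.0185))
    rep('READERrim',sel(.4,.62,.19,.4,.0265,.033))
    rep('BED',sel(.4,.62,.19,.4,.018,.03,(I.max(1)<45)))
    rep('capA',sel(.43,.51,0.0,.07,.0185,.026))
    rep('capB',sel(.57,.66,0.0,.07,.0185,.026))
    rep('OB',sel(.6,.72,.23,.33,.078,.095))
E
```

```text
scene LB 230 zmed 0.1015 rect [ 478.6 -225.9] [47.3 46.5] 60.5 circ [ 478.1 -226.9] 24.8
scene SB 126 zmed 0.0895 rect [ 490.3 -377.1] [34.2 35.8] 23.5 circ [ 489.9 -377. ] 18.6
scene BOX 357 zmed 0.0957 rect [ 483.8 -303.4] [51.4 61.4] 3.5 circ [ 483.9 -302.4] 38.5
scene LOG 336 zmed 0.0255 rect [ 571.2 -267.1] [ 36.8 108.7] 1.8 circ [ 570.8 -266.9] 55.8
scene CASE 708 zmed 0.0343 rect [ 532.3 -298.2] [182.1 234.6] 3.2 circ [ 533.3 -297.5] 145.6
scene TRAYrim 2359 zmed 0.0157 rect [534.1 -13.4] [175.5 284.8] 86.1 circ [535.3 -12.6] 164.7
scene READERrim 780 zmed 0.0289 rect [511.4 299.9] [154.4 118.5] 84.8 circ [504.2 302.3] 87.5
scene BED 1355 zmed 0.0244 rect [513.7 298.3] [163.9 127.4] 84.3 circ [526.2 298.2] 95.6
scene capA 144 zmed 0.0207 rect [477.4  38. ] [38.3 35. ] 35.3 circ [477.6  38.5] 19.7
scene capB 197 zmed 0.0209 rect [613.8  37.1] [77.9 54.7] 0.6 circ [613.7  51. ] 41.2
scene OB 219 zmed 0.0858 rect [634.5 278.6] [30.2 29.5] 27.4 circ [634.3 280. ] 16.3
side LB 275 zmed 0.1033 rect [ 475.7 -228. ] [48.  46.5] 30.3 circ [ 475.3 -228.4] 25.4
side SB 201 zmed 0.091 rec
[... 158 characters left out ...]
366 zmed 0.0271 rect [ 569.2 -269.1] [ 39.2 108.8] 3.2 circ [ 569.1 -269.5] 55.4
side CASE 956 zmed 0.0359 rect [ 530.8 -298.9] [184.5 236.8] 3.0 circ [ 530.  -299.7] 146.1
side TRAYrim 1170 zmed 0.0165 rect [535.6 -12.5] [178.4 283.9] 85.8 circ [536.5 -15. ] 163.3
side READERrim 683 zmed 0.0284 rect [533.8 292.1] [171.8 176.4] 83.1 circ [517.6 293.1] 106.6
side BED 345 zmed 0.0261 rect [507.1 292.1] [103.9 140.4] 3.2 circ [505.1 289.8] 83.8
side capA 130 zmed 0.0215 rect [471.   43.8] [50.7 77.8] 89.8 circ [470.8  55.9] 40.0
side capB 130 zmed 0.0217 rect [613.8  35.9] [59.8 89.8] 87.0 circ [613.5  37.3] 51.2
side OB 68 zmed 0.0861 rect [634.2 277.5] [33.2 25.4] 55.5 circ [634.4 276.8] 17.1
```

Both views agree to about 2 mm, and the heights match the text. The bed's centre is the weak measurement, so I'll view it with the wrist camera on the way.

```bash
cat >> h.py <<'E'
def go(x,y,z,ang):
    """print tool-frame shift (mm) and twist (deg) to world target with tool-x at ang deg"""
    s=arm.get_state(); Rm=q2R(s['ee_rot']); d=np.array([x,y,z])-s['eef_pos']
    a=np.degrees(np.arctan2(Rm[1,0],Rm[0,0])); tw=(a-ang+180)%360-180
    print('t',s['clock'],'pos',np.round(s['eef_pos'],4),'ang',round(a,2),'w',round(s['grip_width'],4),'F',np.round(s['contact_force'],1),'-> shift',np.round(Rm.T@d,4),'twist',round(tw,1))
E
python3 - <<'E'
from h import *
go(.525,.238,.25,-6)
E
```

```text
t 1.15 pos [0.1569 0.605  0.1993] ang 75.46 w 0.0871 F [ 0.5  0.5 -0.3] -> shift [-0.2628  0.4484 -0.0507] twist 81.5
```

Request:
send_rows(commands=[1, -0.263, 0.448, -0.05, 81.5, 1, -0.263, 0.448, -0.05, 81.5, 1, -0.263, 0.448, -0.05, 81.5, 1, -0.263, 0.448, -0.05, 81.5, 1, -0.263, 0.448, -0.05, 81.5, 1, -0.263, 0.448, -0.05, 81.5, 1, -0.263, 0.448, -0.05, 81.5, 1, -0.263, 0.448, -0.05, 81.5, 1, -0.263, 0.448, -0.05, 81.5, 1, -0.263, 0.448, -0.05, 81.5, 1, -0.263, 0.448, -0.05, 81.5], force=25)

```text
clock: 2.52
eef_pos: [0.5236, 0.2389, 0.2489]
ee_rot: [-0.0, 0.999, -0.052, -0.001]
contact_force: [0.1, 0.6, -0.2]
grip_width: 0.0873
```

```bash
python3 - <<'E'
from h import *
go(.478,-.227,.17,3.3)
img,d,P=cloud('wrist'); np.savez('w1.npz',img=img,d=d,P=P)
cv2.imwrite('pics/w1.png',img[:,:,::-1])
o,z=ortho(img,P,.4,.7,.18,.42,.001)
cv2.imwrite('pics/w1o.png',cv2.resize(cv2.dilate(o,np.ones((2,2))),None,fx=2,fy=2)[:,:,::-1])
E
```

```text
t 2.525 pos [0.5236 0.2389 0.2489] ang -5.95 w 0.0873 F [ 0.1  0.6 -0.2] -> shift [0.0031 0.4682 0.0788] twist -9.3
```

View pics/w1o.png

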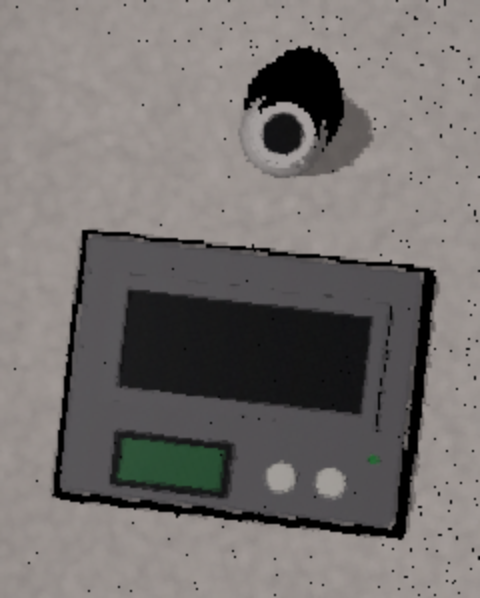

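The wrist ortho shows the dark bed with corners (128,290), (372,317), (361,413) and (119,386), and the open bottle above it at (283,133). Next I'll fit the bed and move to the large bottle.

```bash
python3 - <<'E'
from h import *
f=np.load('w1.npz');P=f['P'];I=f['img'].astype(int)
m=(I.max(-1)<50)&(P[...,2]<.04)&(P[...,0]>.48)&(P[...,0]<.57)&(P[...,1]>.22)&(P[...,1]<.38)
m=m.astype(np.uint8);n,l,s,_=cv2.connectedComponentsWithStats(m);k=1+np.argmax(s[1:,4]);Q=P[l==k]
print(len(Q),np.median(Q[:,2]),cv2.minAreaRect((Q[:,:2]*1000).astype(np.float32)))
# reader outer
m=(P[...,2]>.02)&(P[...,2]<.034)&(P[...,0]>.42)&(P[...,0]<.6)&(P[...,1]>.19)&(P[...,1]<.41)
Q=P[m];print(np.median(Q[:,2]),cv2.minAreaRect((Q[:,:2]*1000).astype(np.float32)))
E
```

```text
3379 0.024436775263751376 ((524.5903930664062, 297.8762512207031), (123.63374328613281, 50.08030700683594), 83.49524688720703)
0.02431911369502962 ((509.678466796875, 299.4952697753906), (170.1990509033203, 130.06568908691406), 83.49327850341797)
```

Request:
send_rows(commands=[1, 0.003, 0.06, 0.0, -9.3, 1, 0.003, 0.12, 0.01, -9.3, 1, 0.003, 0.18, 0.02, -9.3, 1, 0.003, 0.24, 0.03, -9.3, 1, 0.003, 0.3, 0.04, -9.3, 1, 0.003, 0.36, 0.06, -9.3, 1, 0.003, 0.42, 0.079, -9.3, 1, 0.003, 0.45, 0.079, -9.3, 1, 0.003, 0.468, 0.079, -9.3, 1, 0.003, 0.468, 0.079, -9.3])

```text
clock: 3.82
eef_pos: [0.4784, -0.2263, 0.1701]
ee_rot: [-0.0, 1.0, 0.03, -0.0]
contact_force: [-0.4, -0.2, 0.9]
grip_width: 0.0871
```

```bash
python3 - <<'E'
from h import *
go(.478,-.227,.041,3.3)
img,d,P=cloud('wrist'); np.savez('w2.npz',img=img,d=d,P=P)
cv2.imwrite('pics/w2.png',img[:,:,::-1])
E
```

```text
t 3.825 pos [ 0.4784 -0.2263  0.1701] ang 3.39 w 0.0871 F [-0.4 -0.2  0.9] -> shift [-0.0004  0.0007  0.1291] twist 0.1
```

View pics/w2.png

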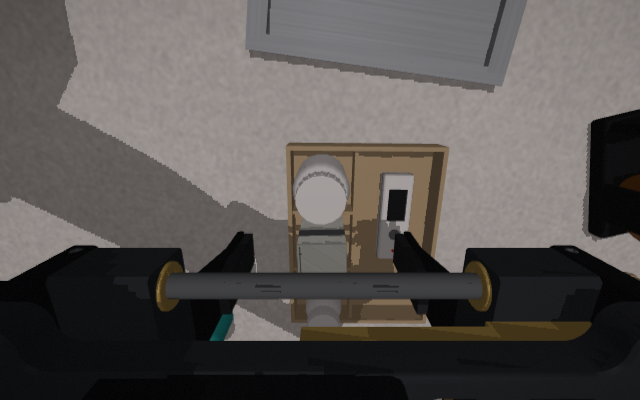

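The large bottle's cap is at (321,197), between the fingers, with the logger at (396,215). I'll check its centre from this view.

```bash
python3 - <<'E'
from h import *
P=np.load('w2.npz')['P']
for n,a in {'LB':(.43,.53,-.27,-.18,.097,.11),'BOX':(.44,.53,-.345,-.255,.09,.103),'case':(.38,.68,-.43,-.15,.032,.041)}.items():
    m=(P[...,0]>a[0])&(P[...,0]<a[1])&(P[...,1]>a[2])&(P[...,1]<a[3])&(P[...,2]>a[4])&(P[...,2]<a[5])
    Q=P[m];print(n,len(Q),np.median(Q[:,2]),cv2.minAreaRect((Q[:,:2]*1000).astype(np.float32)))
E
```

```text
LB 2016 0.10174662001464349 ((476.7083740234375, -225.98837280273438), (47.7440185546875, 47.222694396972656), 17.113798141479492)
BOX 1499 0.0957386992755056 ((480.8868408203125, -289.3648376464844), (49.94110870361328, 32.46212387084961), 3.912295341491699)
case 2918 0.035566583065264695 ((530.833984375, -299.15765380859375), (180.40850830078125, 235.34303283691406), 2.9055302143096924)
```

Request:
send_rows(commands=[1, -0.002, 0, 0.05, 0, 1, -0.002, 0, 0.1, 0, 1, -0.002, 0, 0.12, 0, 1, -0.002, 0, 0.128, 0, 1, -0.002, 0, 0.128, 0, 0.3, -0.002, 0, 0.128, 0, 0.0, -0.002, 0, 0.128, 0, -1, -0.002, 0, 0.128, 0, -1, -0.002, 0, 0.128, 0, -1, -0.002, 0, 0.128, 0, -1, -0.002, 0, 0.128, 0], force=25)

```text
clock: 5.25
eef_pos: [0.4767, -0.2258, 0.0426]
ee_rot: [-0.0, 1.0, 0.03, -0.0]
contact_force: [-0.7, 1.2, 4.1]
grip_width: 0.0573
```

Request:
send_rows(commands=[-1, 0, 0, -0.01, 0, -1, 0, 0, -0.03, 0, -1, 0, 0, -0.07, 0, -1, 0, 0, -0.11, 0, -1, 0, 0, -0.125, 0, -1, 0, 0, -0.128, 0])

```text
clock: 6.0
eef_pos: [0.4769, -0.226, 0.1709]
ee_rot: [0.0, 1.0, 0.03, 0.0]
contact_force: [1.2, -0.1, -2.2]
grip_width: 0.0566
```

```bash
python3 - <<'E'
from h import *
a=np.radians(-4)
for n,tx in [('LB',-.082),('BOX',.0),('SB',.08)]:
    for ty in [-.022]:
        print(n,.535+tx*np.cos(a)-ty*np.sin(a),-.013+tx*np.sin(a)+ty*np.cos(a))
x,y=.535-.082*np.cos(a)+(-.022)*np.sin(-a)*1,0
tx,ty=-.08,-.022
go(.535+tx*np.cos(a)-ty*np.sin(a),-.013+tx*np.sin(a)+ty*np.cos(a),.17,-86)
img,d,P=cloud('side');cv2.imwrite('pics/s3.png',img[100:350,200:520,::-1].repeat(2,0).repeat(2,1))
E
```

```text
LB 0.45166510545632366 -0.029226378258697856
BOX 0.5334653575776293 -0.03494640910571613
SB 0.6132704815984151 -0.040526927005246155
t 6.0 pos [ 0.4769 -0.226   0.1709] ang 3.43 w 0.0566 F [ 1.2 -0.1 -2.2] -> shift [-0.0114 -0.1977  0.0009] twist 89.4
```

View pics/s3.png

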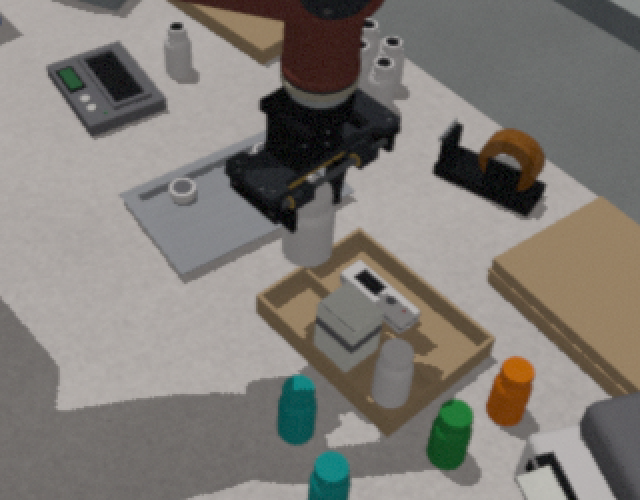

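The large bottle hangs upright in the gripper at (307,230). Now to the tray.

Request:
send_rows(commands=[-1, -0.001, -0.012, 0, 10, -1, -0.003, -0.04, 0, 20, -1, -0.005, -0.07, 0, 30, -1, -0.007, -0.1, 0, 40, -1, -0.009, -0.13, 0, 50, -1, -0.011, -0.16, 0, 60, -1, -0.011, -0.18, 0, 70, -1, -0.011, -0.192, 0, 80, -1, -0.011, -0.198, 0, 89.4, -1, -0.011, -0.198, 0, 89.4])

```text
clock: 7.3
eef_pos: [0.4523, -0.028, 0.1682]
ee_rot: [0.001, 0.732, -0.681, -0.002]
contact_force: [0.1, -0.3, -2.6]
grip_width: 0.0571
```

```bash
python3 - <<'E'
from h import *
go(.4536,-.0294,.044,-86)
img,d,P=cloud('side')
m=(P[...,2]>.12)&(P[...,2]<.2)
# lowest point of bottle: points within 35mm horiz of TCP, z>.08
c=arm.get_state()['eef_pos']
m=(np.hypot(P[...,0]-c[0],P[...,1]-c[1])<.036)&(P[...,2]>.05)
print(np.nanmin(P[m][:,2]))
cv2.imwrite('pics/s4.png',img[100:350,200:520,::-1].repeat(2,0).repeat(2,1))
E
```

```text
t 7.3 pos [ 0.4523 -0.028   0.1682] ang -85.84 w 0.0571 F [ 0.1 -0.3 -2.6] -> shift [ 0.0017 -0.0017  0.1242] twist 0.2
0.1315472984742525
```

View pics/s4.png

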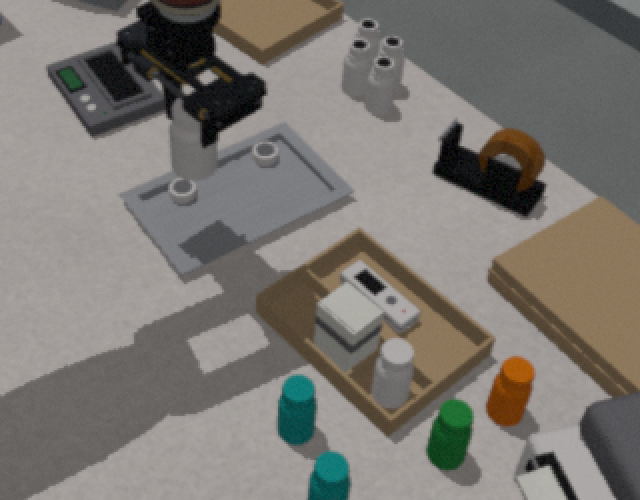

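Request:
send_rows(commands=[-1, 0.001, -0.001, 0.04, 0, -1, 0.001, -0.001, 0.085, 0, -1, 0.001, -0.001, 0.11, 0, -1, 0.001, -0.001, 0.119, 0, -1, 0.001, -0.001, 0.1235, 0, -1, 0.001, -0.001, 0.125, 0, -1, 0.001, -0.001, 0.125, 0])

```text
clock: 8.22
eef_pos: [0.454, -0.0294, 0.0445]
ee_rot: [0.0, 0.733, -0.68, -0.001]
contact_force: [0.4, 0.1, -1.6]
grip_width: 0.0572
```

Request:
send_rows(commands=[-1, 0, 0, 0.0015, 0, -1, 0, 0, 0.0015, 0])

```text
clock: 8.48
eef_pos: [0.4547, -0.0295, 0.0437]
ee_rot: [-0.0, 0.733, -0.68, -0.0]
contact_force: [0.2, -0.2, 0.5]
grip_width: 0.0568
```

Contact felt. I'll release, rise and head to the box.

Request:
send_rows(commands=[-0.5, 0, 0, 0, 0, 0.5, 0, 0, 0, 0, 1, 0, 0, 0, 0, 1, 0, 0, 0, 0, 1, 0, 0, -0.02, 0, 1, 0, 0, -0.07, 0, 1, 0, 0, -0.12, 0, 1, 0, 0, -0.128, 0])

```text
clock: 9.48
eef_pos: [0.4575, -0.0302, 0.176]
ee_rot: [-0.002, 0.733, -0.68, 0.003]
contact_force: [0.6, 0.3, -0.6]
grip_width: 0.0872
```

```bash
python3 - <<'E'
from h import *
go(.4825,-.3038,.17,4.0)
E
```

```text
t 9.475 pos [ 0.4575 -0.0302  0.176 ] ang -85.72 w 0.0872 F [ 0.6  0.3 -0.6] -> shift [ 0.2747 -0.0045  0.0066] twist -89.7
```

Request:
send_rows(commands=[1, 0.03, 0, 0.005, -10, 1, 0.08, -0.001, 0.005, -20, 1, 0.13, -0.002, 0.006, -30, 1, 0.18, -0.003, 0.006, -40, 1, 0.22, -0.004, 0.006, -50, 1, 0.25, -0.004, 0.006, -60, 1, 0.27, -0.004, 0.006, -70, 1, 0.275, -0.004, 0.006, -80, 1, 0.275, -0.004, 0.006, -89.7, 1, 0.275, -0.004, 0.006, -89.7])

```text
clock: 10.72
eef_pos: [0.4815, -0.3039, 0.1693]
ee_rot: [0.0, 0.999, 0.034, 0.003]
contact_force: [0.1, 0.3, -0.6]
grip_width: 0.0872
```

```bash
python3 - <<'E'
from h import *
go(.482,-.3038,.041,4.0)
img,d,P=cloud('wrist')
for n,a in {'BOX':(.44,.53,-.345,-.255,.09,.103),'logger':(.54,.63,-.35,-.18,.022,.031)}.items():
    m=(P[...,0]>a[0])&(P[...,0]<a[1])&(P[...,1]>a[2])&(P[...,1]<a[3])&(P[...,2]>a[4])&(P[...,2]<a[5])
    Q=P[m];print(n,len(Q),np.median(Q[:,2]),cv2.minAreaRect((Q[:,:2]*1000).astype(np.float32)))
img,d,P=cloud('side');cv2.imwrite('pics/s5.png',img[100:350,200:520,::-1].repeat(2,0).repeat(2,1))
E
```

```text
t 10.725 pos [ 0.4815 -0.3039  0.1693] ang 3.88 w 0.0872 F [ 0.1  0.3 -0.6] -> shift [-3.000e-04 -1.000e-04  1.283e-01] twist -0.1
BOX 3267 0.0957663084596061 ((482.0425109863281, -303.7369384765625), (50.13812255859375, 60.391502380371094), 4.459710121154785)
logger 3534 0.025848931737133013 ((580.0096435546875, -267.8299255371094), (70.35126495361328, 167.9686279296875), 3.1653947830200195)
```

View pics/s5.png

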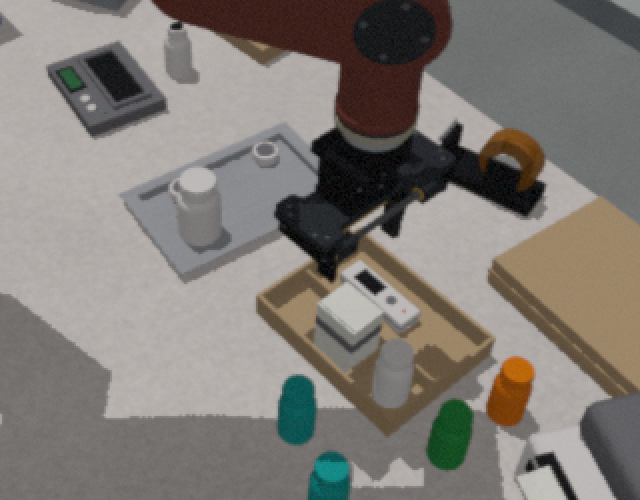

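The large bottle stands upright in the tray at (200,210). Box centre confirmed, so I'll grasp it and lift.

Request:
send_rows(commands=[1, 0, 0, 0.05, 0, 1, 0, 0, 0.1, 0, 1, 0, 0, 0.12, 0, 1, 0, 0, 0.128, 0, 1, 0, 0, 0.128, 0, 0.3, 0, 0, 0.128, 0, 0.1, 0, 0, 0.128, 0, -1, 0, 0, 0.128, 0, -1, 0, 0, 0.128, 0, -1, 0, 0, 0.128, 0, -1, 0, 0, 0.128, 0, -1, 0, 0, 0.118, 0, -1, 0, 0, 0.09, 0, -1, 0, 0, 0.05, 0, -1, 0, 0, 0.01, 0, -1, 0, 0, 0, 0, -1, 0, 0, 0, 0], force=20)

```text
clock: 12.95
eef_pos: [0.4818, -0.3039, 0.1698]
ee_rot: [0.001, 0.999, 0.033, 0.004]
contact_force: [0.9, 0.4, -2.2]
grip_width: 0.0496
```

```bash
python3 - <<'E'
from h import *
go(.5335,-.035,.17,-86)
img,d,P=cloud('side');cv2.imwrite('pics/s6.png',img[100:350,200:520,::-1].repeat(2,0).repeat(2,1))
E
```

```text
t 12.95 pos [ 0.4818 -0.3039  0.1698] ang 3.78 w 0.0496 F [ 0.9  0.4 -2.2] -> shift [ 6.930e-02 -2.649e-01 -1.000e-04] twist 89.8
```

View pics/s6.png

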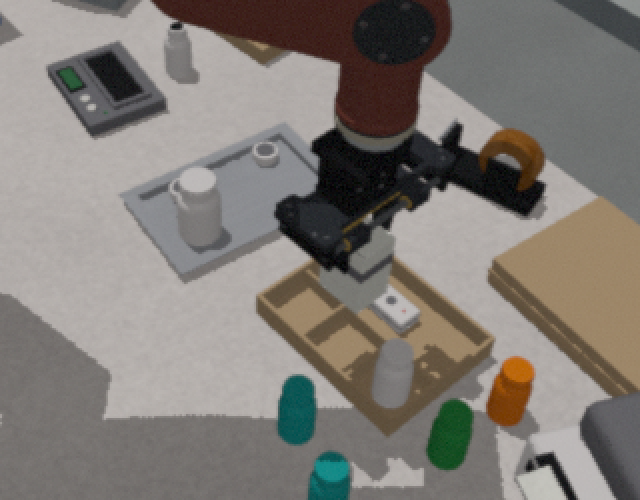

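The box hangs upright. Now to the tray.

Request:
send_rows(commands=[-1, 0.005, -0.02, 0, 10, -1, 0.016, -0.06, 0, 20, -1, 0.029, -0.11, 0, 30, -1, 0.042, -0.16, 0, 40, -1, 0.054, -0.205, 0, 50, -1, 0.063, -0.24, 0, 60, -1, 0.067, -0.257, 0, 70, -1, 0.069, -0.263, 0, 80, -1, 0.069, -0.265, 0, 89.8, -1, 0.069, -0.265, 0, 89.8, -1, 0.069, -0.265, 0, 89.8])

```text
clock: 14.38
eef_pos: [0.5317, -0.0343, 0.1674]
ee_rot: [-0.001, 0.732, -0.681, 0.001]
contact_force: [0.3, 0.5, -2.0]
grip_width: 0.0501
```

```bash
python3 - <<'E'
from h import *
go(.5335,-.035,.0435,-86)
E
```

```text
t 14.375 pos [ 0.5317 -0.0343  0.1674] ang -85.84 w 0.0501 F [ 0.3  0.5 -2. ] -> shift [ 0.001  -0.0014  0.1239] twist 0.2
```

Request:
send_rows(commands=[-1, 0.001, -0.002, 0.04, 0, -1, 0.001, -0.002, 0.085, 0, -1, 0.001, -0.002, 0.11, 0, -1, 0.001, -0.002, 0.119, 0, -1, 0.001, -0.002, 0.123, 0, -1, 0.001, -0.002, 0.1245, 0, -1, 0.001, -0.002, 0.1245, 0])

```text
clock: 15.25
eef_pos: [0.535, -0.0352, 0.044]
ee_rot: [-0.002, 0.732, -0.681, 0.001]
contact_force: [0.3, -0.1, -2.4]
grip_width: 0.05
```

Request:
send_rows(commands=[-1, 0, 0, 0.0012, 0, -1, 0, 0, 0.002, 0, -1, 0, 0, 0.002, 0])

```text
clock: 15.62
eef_pos: [0.536, -0.0353, 0.0431]
ee_rot: [-0.002, 0.732, -0.681, 0.002]
contact_force: [0.3, 0.5, 3.7]
grip_width: 0.0497
```

Contact. I'll release and go to the small bottle.

Request:
send_rows(commands=[-0.2, 0, 0, 0, 0, 0.5, 0, 0, 0, 0, 1, 0, 0, 0, 0, 1, 0, 0, 0, 0, 1, 0, 0, -0.02, 0, 1, 0, 0, -0.07, 0, 1, 0, 0, -0.12, 0, 1, 0, 0, -0.128, 0])

```text
clock: 16.62
eef_pos: [0.5379, -0.0359, 0.1757]
ee_rot: [-0.004, 0.732, -0.681, 0.006]
contact_force: [0.5, -0.2, -0.9]
grip_width: 0.0869
```

```bash
python3 - <<'E'
from h import *
go(.487,-.3785,.17,3.5)
E
```

```text
t 16.625 pos [ 0.5379 -0.0359  0.1757] ang -85.81 w 0.0869 F [ 0.5 -0.2 -0.9] -> shift [0.3379 0.0759 0.0054] twist -89.3
```

Request:
send_rows(commands=[1, 0.03, 0.007, 0.005, -10, 1, 0.08, 0.02, 0.005, -20, 1, 0.135, 0.032, 0.005, -30, 1, 0.19, 0.044, 0.005, -40, 1, 0.245, 0.055, 0.005, -50, 1, 0.29, 0.066, 0.005, -60, 1, 0.32, 0.073, 0.005, -70, 1, 0.334, 0.076, 0.005, -80, 1, 0.338, 0.076, 0.005, -89.3, 1, 0.338, 0.076, 0.005, -89.3, 1, 0.338, 0.076, 0.005, -89.3])

```text
clock: 18.0
eef_pos: [0.4867, -0.378, 0.1697]
ee_rot: [0.0, 1.0, 0.029, 0.007]
contact_force: [1.0, 0.6, -0.8]
grip_width: 0.0869
```

```bash
python3 - <<'E'
from h import *
s=arm.get_state();print('tilt deg',np.degrees(np.arccos(-q2R(s['ee_rot'])[2,2])))
go(.487,-.378,.041,3.5)
img,d,P=cloud('wrist');cv2.imwrite('pics/w7.png',img[:,:,::-1])
for n,a in {'SB':(.44,.53,-.42,-.34,.084,.097)}.items():
    m=(P[...,0]>a[0])&(P[...,0]<a[1])&(P[...,1]>a[2])&(P[...,1]<a[3])&(P[...,2]>a[4])&(P[...,2]<a[5])
    Q=P[m];print(n,len(Q),np.median(Q[:,2]),cv2.minAreaRect((Q[:,:2]*1000).astype(np.float32)))
img,d,P=cloud('side');cv2.imwrite('pics/s7.png',img[100:350,200:520,::-1].repeat(2,0).repeat(2,1))
E
```

```text
tilt deg 0.7837494406920508
t 18.0 pos [ 0.4867 -0.378   0.1697] ang 3.32 w 0.0869 F [ 1.   0.6 -0.8] -> shift [-0.0014 -0.0002  0.1287] twist -0.2
SB 1082 0.08970453545587037 ((487.6710510253906, -377.94775390625), (36.34599304199219, 35.558631896972656), 0.4914362132549286)
```

View pics/s7.png

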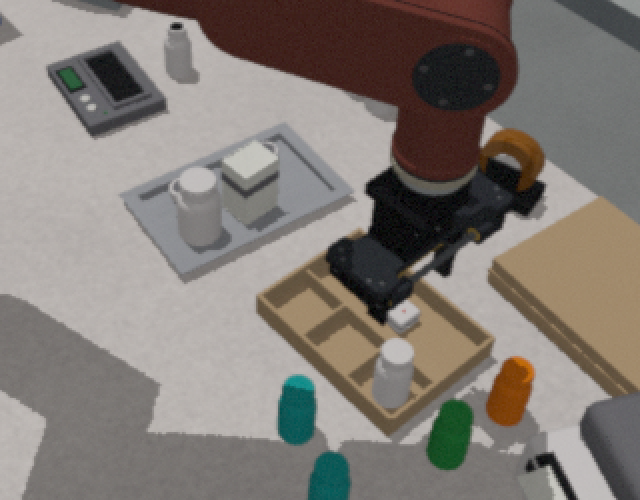

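View pics/w7.png

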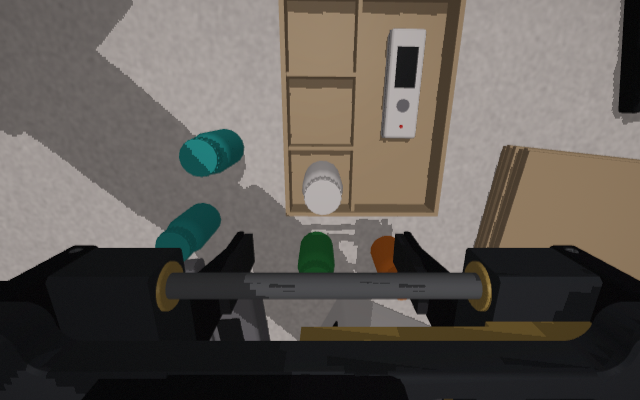

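The small bottle's cap is at (322,190). The look-alikes (teal, green, orange) are outside the case and clear of the fingers.

Request:
send_rows(commands=[1, -0.001, 0, 0.05, 0, 1, -0.001, 0, 0.1, 0, 1, -0.001, 0, 0.12, 0, 1, -0.001, 0, 0.129, 0, 1, -0.001, 0, 0.129, 0, 0.3, -0.001, 0, 0.129, 0, 0.0, -0.001, 0, 0.129, 0, -1, -0.001, 0, 0.129, 0, -1, -0.001, 0, 0.129, 0, -1, -0.001, 0, 0.129, 0, -1, -0.001, 0, 0.129, 0], force=15)

```text
clock: 19.48
eef_pos: [0.4876, -0.3782, 0.041]
ee_rot: [0.001, 1.0, 0.03, 0.007]
contact_force: [0.3, -0.1, -0.6]
grip_width: 0.036
```

Width 36 mm rather than 44: it seems to hold the cap. I'll look before lifting.

```bash
python3 - <<'E'
from h import *
img,d,P=cloud('side');cv2.imwrite('pics/s8.png',cv2.resize(img[200:330,320:460,::-1],None,fx=4,fy=4,interpolation=cv2.INTER_CUBIC))
img,d,P=cloud('scene');cv2.imwrite('pics/c8.png',cv2.resize(img[90:230,130:310,::-1],None,fx=4,fy=4,interpolation=cv2.INTER_CUBIC))
img,d,P=cloud('wrist');cv2.imwrite('pics/w8.png',img[:,:,::-1])
E
```

```text
(no output)
```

View pics/s8.png

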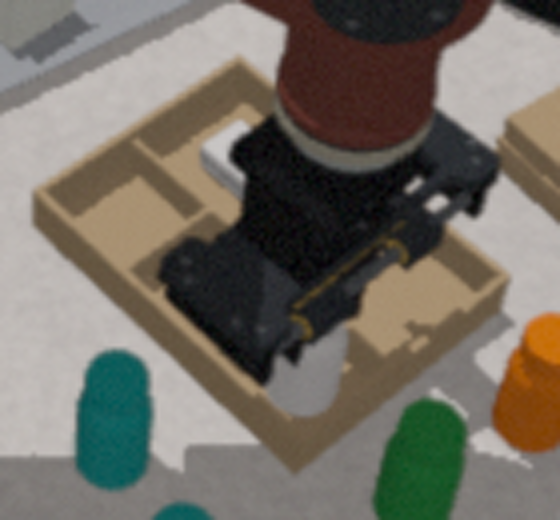

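View pics/c8.png

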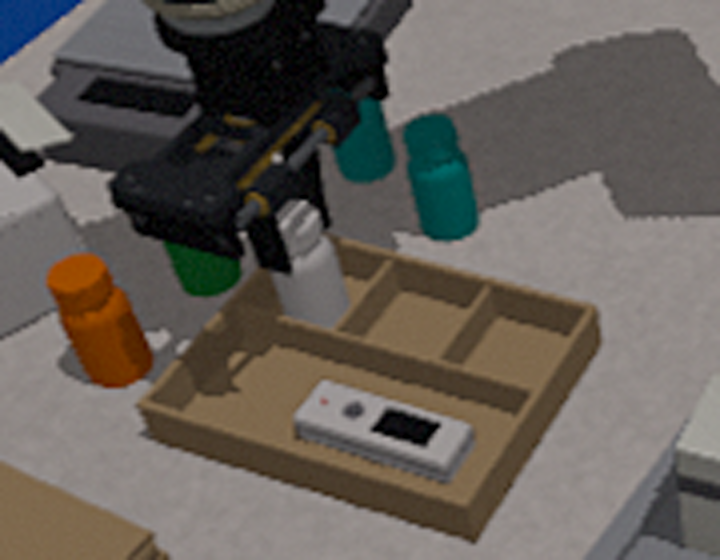

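View pics/w8.png

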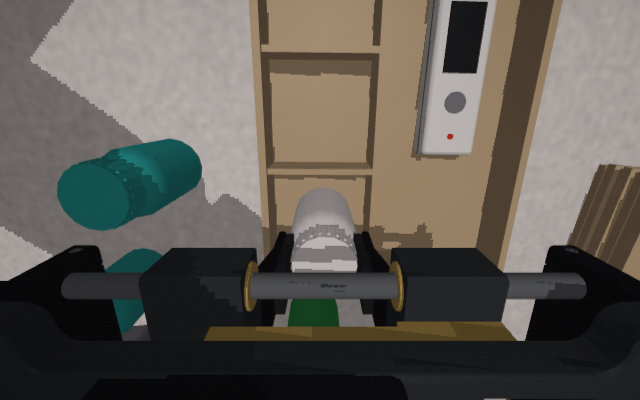

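```bash
python3 - <<'E'
from h import *
img,d,P=cloud('scene')
for u in (193,197,200,202,204):
    print(u,[(v,np.round(P[v,u]*1000).astype(int).tolist(),int(img[v,u].mean())) for v in (142,146,150,153,155,157,159,161)])
img,d,P=cloud('wrist')
E
```

```text
193 [(142, [541, -348, 146], 58), (146, [519, -377, 106], 4), (150, [518, -384, 90], 0), (153, [517, -389, 77], 59), (155, [463, -454, 1], 81), (157, [498, -416, 36], 81), (159, [503, -413, 35], 59), (161, [506, -412, 31], 51)]
197 [(142, [535, -341, 144], 28), (146, [514, -369, 105], 4), (150, [517, -371, 93], 5), (153, [515, -376, 80], 1), (155, [515, -379, 72], 0), (157, [508, -389, 55], 37), (159, [490, -413, 23], 58), (161, [491, -414, 17], 54)]
200 [(142, [486, -385, 90], 74), (146, [499, -375, 91], 151), (150, [509, -369, 87], 19), (153, [514, -367, 82], 5), (155, [515, -368, 76], 5), (157, [517, -369, 70], 0), (159, [509, -380, 52], 94), (161, [510, -381, 46], 92)]
202 [(142, [484, -380, 90], 92), (146, [496, -371, 90], 104), (150, [504, -367, 85], 104), (153, [503, -372, 71], 87), (155, [508, -369, 69], 59), (157, [508, -371, 62], 23), (159, [510, -372, 56], 88), (161, [510, -374, 48], 97)]
204 [(142, [482, -375, 90], 136), (146, [494, -366, 90], 90), (150, [500, -365, 82], 100), (153, [500, -368, 70], 97), (155, [503, -368, 66], 148), (157, [505, -367, 61], 130), (159, [509, -366, 57], 106), (161, [508, -369, 48], 102)]
```

```bash
python3 - <<'E'
from h import *
p=arm.camera_params('wrist');T=p['T_tool_cam']
img,d=arm.get_image('wrist')
v,u=np.mgrid[:400,:640]
C=np.stack([(u-p['cx'])/p['fx']*d,(v-p['cy'])/p['fy']*d,d],-1)@T[:3,:3].T+T[:3,3]
m=(np.abs(C[...,0])<.06)&(C[...,1]>-.03)&(C[...,2]<.03)&(C[...,2]>-.12)&(d>0)&(img.max(-1)<60)
Q=C[m]*1000
for lo in range(-110,20,10):
    k=(Q[:,2]>=lo)&(Q[:,2]<lo+10)
    if k.sum(): print(lo,k.sum(),'x',Q[k,0].min().round(),Q[k,0].max().round(),'y',Q[k,1].min().round(),Q[k,1].max().round())
for (uu,vv) in [(285,235),(275,250),(270,270),(266,290),(268,310),(280,318),(365,235),(375,270)]: print(uu,vv,(C[vv,uu]*1000).round(1),img[vv,uu])
E
```

```text
-110 483 x -60.0 24.0 y -30.0 -6.0
-100 385 x -23.0 25.0 y -30.0 2.0
-90 318 x -22.0 24.0 y -10.0 11.0
-80 503 x -27.0 28.0 y -10.0 13.0
-70 575 x -30.0 32.0 y -10.0 11.0
-60 459 x -29.0 31.0 y -10.0 2.0
-50 420 x -27.0 29.0 y -10.0 7.0
-40 282 x -26.0 28.0 y -10.0 -3.0
-30 159 x -26.0 28.0 y -10.0 -3.0
0 4 x -41.0 34.0 y 7.0 22.0
10 9 x -38.0 53.0 y 8.0 87.0
285 235 [-22.2  -8.7 -27.3] [11 11 11]
275 250 [-24.9  -9.2 -47.6] [11 10 12]
270 270 [-23.9  -9.4 -67.8] [ 8 10 10]
266 290 [ -16.7  -27.7 -109.8] [79 79 81]
268 310 [-22.2  -1.1 -85. ] [10  8 10]
280 318 [-40.2 107.5  41.3] [112 106 104]
365 235 [ 25.3  -9.2 -28.4] [ 9  9 11]
375 270 [ 24.3  -9.9 -68.6] [10  9 11]
```

```bash
python3 - <<'E'
from h import *
p=arm.camera_params('wrist');T=p['T_tool_cam']
f=np.load('w2.npz');img,d=f['img'],f['d']
v,u=np.mgrid[:400,:640]
C=np.stack([(u-p['cx'])/p['fx']*d,(v-p['cy'])/p['fy']*d,d],-1)@T[:3,:3].T+T[:3,3]
m=(np.abs(C[...,0])<.07)&(C[...,1]>-.03)&(C[...,1]<.03)&(C[...,2]<.03)&(C[...,2]>-.12)&(d>0)
Q=C[m]*1000
for lo in range(-110,30,5):
    k=(Q[:,2]>=lo)&(Q[:,2]<lo+5)
    if k.sum(): print(lo,k.sum(),'x',Q[k,0].min().round(),Q[k,0].max().round(),'y',Q[k,1].min().round(),Q[k,1].max().round())
E
```

```text
-110 2191 x -48.0 50.0 y -30.0 22.0
-105 614 x -48.0 50.0 y -30.0 29.0
-100 556 x -49.0 50.0 y -30.0 4.0
-95 490 x -49.0 51.0 y -13.0 9.0
-90 436 x -48.0 50.0 y -10.0 13.0
-85 336 x -48.0 50.0 y -6.0 13.0
-80 266 x -48.0 50.0 y -3.0 13.0
-75 499 x -55.0 56.0 y -10.0 13.0
-70 351 x -57.0 58.0 y -10.0 11.0
-65 359 x -56.0 57.0 y -10.0 11.0
-60 284 x -54.0 56.0 y -10.0 -1.0
-55 303 x -54.0 55.0 y -10.0 2.0
-50 334 x -52.0 55.0 y -10.0 5.0
-45 287 x -52.0 53.0 y -10.0 8.0
-40 278 x -52.0 53.0 y -10.0 11.0
-35 274 x -52.0 53.0 y -10.0 12.0
-30 241 x -52.0 53.0 y -10.0 12.0
-25 88 x -51.0 53.0 y -9.0 11.0
```

Useful finding: from both cameras the fingertips physically end about 21 mm behind the TCP. So this grip holds the 36 mm cap, and the large bottle was gripped near its shoulder. Later grasps can go lower. The cap grip is square, so I'll lift.

Request:
send_rows(commands=[-1, 0, 0, -0.008, 0, -1, 0, 0, -0.03, 0, -1, 0, 0, -0.07, 0, -1, 0, 0, -0.11, 0, -1, 0, 0, -0.129, 0, -1, 0, 0, -0.129, 0])

```text
clock: 20.52
eef_pos: [0.4866, -0.3789, 0.1717]
ee_rot: [0.002, 1.0, 0.03, 0.008]
contact_force: [-0.0, 0.3, -2.2]
grip_width: 0.0362
```

```bash
python3 - <<'E'
from h import *
go(.613,-.0405,.17,-86)
img,d,P=cloud('side');cv2.imwrite('pics/s9.png',img[100:350,200:520,::-1].repeat(2,0).repeat(2,1))
E
```

```text
t 20.525 pos [ 0.4866 -0.3789  0.1717] ang 3.41 w 0.0362 F [-0.   0.3 -2.2] -> shift [ 0.1462 -0.3303  0.0027] twist 89.4
```

View pics/s9.png

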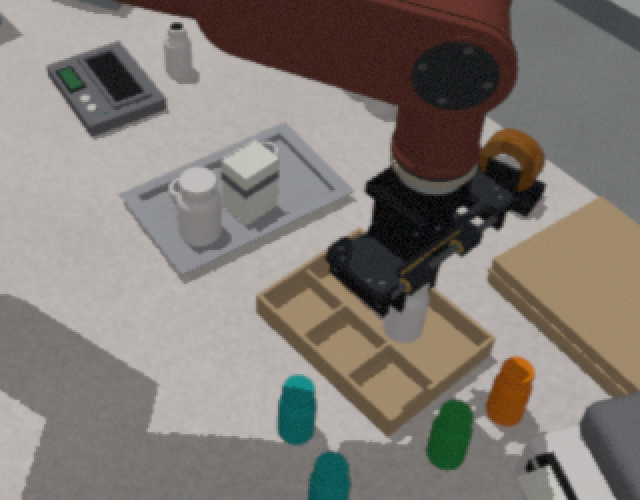

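Request:
send_rows(commands=[-1, 0.01, -0.025, 0, 10, -1, 0.03, -0.07, 0, 20, -1, 0.053, -0.12, 0, 30, -1, 0.076, -0.17, 0, 40, -1, 0.098, -0.22, 0, 50, -1, 0.12, -0.27, 0, 60, -1, 0.135, -0.305, 0, 70, -1, 0.144, -0.325, 0, 80, -1, 0.146, -0.33, 0.001, 89.4, -1, 0.146, -0.33, 0.001, 89.4, -1, 0.146, -0.33, 0.001, 89.4])

```text
clock: 21.95
eef_pos: [0.6111, -0.0402, 0.1686]
ee_rot: [-0.004, 0.732, -0.681, 0.004]
contact_force: [0.3, -0.6, -1.3]
grip_width: 0.0364
```

```bash
python3 - <<'E'
from h import *
go(.613,-.0405,.0435,-86)
E
```

```text
t 21.95 pos [ 0.6111 -0.0402  0.1686] ang -85.84 w 0.0364 F [ 0.3 -0.6 -1.3] -> shift [ 0.0003 -0.0005  0.1251] twist 0.2
```

Request:
send_rows(commands=[-1, 0, 0, 0.04, 0, -1, 0, 0, 0.085, 0, -1, 0, 0, 0.11, 0, -1, 0, 0, 0.119, 0, -1, 0, 0, 0.124, 0, -1, 0, 0, 0.1255, 0, -1, 0, 0, 0.127, 0, -1, 0, 0, 0.127, 0])

```text
clock: 22.95
eef_pos: [0.613, -0.0403, 0.0423]
ee_rot: [-0.004, 0.732, -0.681, 0.005]
contact_force: [0.4, -0.0, -0.7]
grip_width: 0.0363
```

Request:
send_rows(commands=[-1, 0, 0, 0.001, 0, -1, 0, 0, 0.001, 0])

```text
clock: 23.2
eef_pos: [0.6137, -0.0403, 0.0421]
ee_rot: [-0.005, 0.732, -0.681, 0.005]
contact_force: [0.9, 0.5, 2.4]
grip_width: 0.036
```

Contact. I'll release, rise, and plan the logger grasp.

Request:
send_rows(commands=[-0.1, 0, 0, 0, 0, 0.4, 0, 0, 0, 0, 0.7, 0, 0, 0, 0, 0.7, 0, 0, -0.02, 0, 0.7, 0, 0, -0.07, 0, 0.7, 0, 0, -0.12, 0, 0.7, 0, 0, -0.135, 0, 0.7, 0, 0, -0.135, 0])

```text
clock: 24.2
eef_pos: [0.6128, -0.0403, 0.1794]
ee_rot: [-0.005, 0.732, -0.681, 0.007]
contact_force: [0.4, -0.1, -1.0]
grip_width: 0.0741
```

```bash
python3 - <<'E'
from h import *
go(.5695,-.245,.17,3)
img,d,P=cloud('side');cv2.imwrite('pics/s10.png',img[100:350,200:520,::-1].repeat(2,0).repeat(2,1))
E
```

```text
t 24.2 pos [ 0.6128 -0.0403  0.1794] ang -85.82 w 0.0741 F [ 0.4 -0.1 -1. ] -> shift [0.201  0.0583 0.0089] twist -88.8
```

View pics/s10.png

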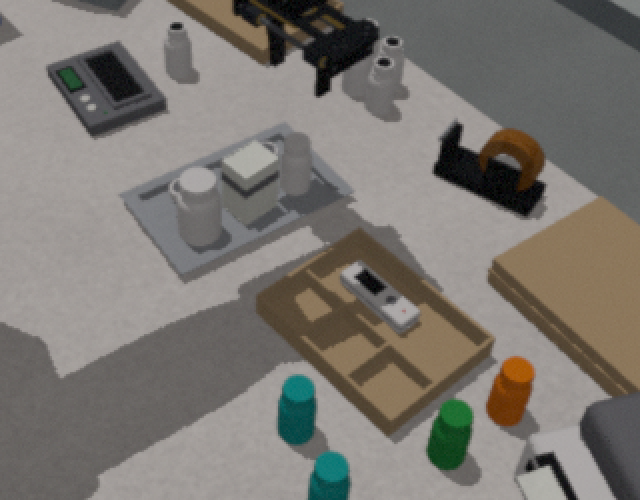

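All three goods stand upright in the tray: (200,210), (250,182) and (297,165). The logger is still in the case at (380,297). Moving above it.

Request:
send_rows(commands=[0.7, 0.02, 0.006, 0.008, -10, 0.6, 0.05, 0.015, 0.008, -20, 0.5, 0.085, 0.024, 0.008, -30, 0.4, 0.12, 0.034, 0.008, -40, 0.3, 0.15, 0.044, 0.008, -50, 0.2, 0.175, 0.052, 0.008, -60, 0.15, 0.193, 0.057, 0.008, -70, 0.15, 0.205, 0.058, 0.008, -80, 0.15, 0.21, 0.058, 0.008, -88.8, 0.15, 0.21, 0.058, 0.008, -88.8, 0.15, 0.21, 0.058, 0.008, -88.8])

```text
clock: 25.62
eef_pos: [0.5685, -0.2531, 0.1672]
ee_rot: [-0.0, 1.0, 0.025, 0.006]
contact_force: [0.2, -0.4, 1.1]
grip_width: 0.05
```

```bash
python3 - <<'E'
from h import *
go(.5695,-.268,.05,3)
img,d,P=cloud('wrist');cv2.imwrite('pics/w11.png',img[:,:,::-1])
for nm,pp in (('P',P),):
    m=(P[...,0]>.535)&(P[...,0]<.607)&(P[...,1]>-.35)&(P[...,1]<-.18)&(P[...,2]>.019)&(P[...,2]<.034)&(img.min(-1)>0)
    m=m.astype(np.uint8);n,l,s,_=cv2.connectedComponentsWithStats(m);k=1+np.argmax(s[1:,4]);Q=P[l==k]
    print(len(Q),np.median(Q[:,2]),cv2.minAreaRect((Q[:,:2]*1000).astype(np.float32)))
E
```

```text
t 25.625 pos [ 0.5685 -0.2531  0.1672] ang 2.82 w 0.05 F [ 0.2 -0.4  1.1] -> shift [-0.0011  0.0149  0.1172] twist -0.2
2698 0.02583143468263735 ((569.7869873046875, -268.1275634765625), (35.856258392333984, 108.91739654541016), 2.2124953269958496)
```

View pics/w11.png

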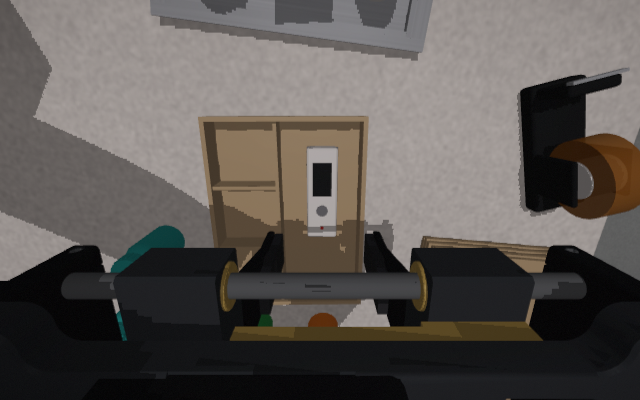

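The logger is at (322,190) in the picture, display up, measured at (0.5698, -0.2681) with yaw 2.2°. I'll descend part of the way and check the fingertips.

Request:
send_rows(commands=[0.15, -0.001, 0.015, 0.05, 0.5, 0.15, -0.001, 0.015, 0.1, 0.5, 0.15, -0.001, 0.015, 0.13, 0.5, 0.15, -0.001, 0.015, 0.147, 0.5, 0.15, -0.001, 0.015, 0.147, 0.5])

```text
clock: 26.3
eef_pos: [0.5696, -0.2674, 0.0196]
ee_rot: [-0.001, 1.0, 0.02, 0.005]
contact_force: [1.0, -0.4, 0.7]
grip_width: 0.0499
```

```bash
python3 - <<'E'
from h import *
go(.5698,-.268,-.007,2.2)
img,d,P=cloud('wrist');cv2.imwrite('pics/w12.png',img[:,:,::-1])
img,d,P=cloud('scene');cv2.imwrite('pics/c12.png',cv2.resize(img[120:230,150:310,::-1],None,fx=5,fy=5,interpolation=cv2.INTER_CUBIC))
c=arm.get_state()['eef_pos']
m=(np.hypot(P[...,0]-c[0],P[...,1]-c[1])<.055)&(img.max(-1)<40)&(P[...,2]>.03)&(P[...,2]<.1)
Q=P[m];k=np.argsort(Q[:,2])[:8];print(np.round(Q[k],3))
E
```

```text
t 26.3 pos [ 0.5696 -0.2674  0.0196] ang 2.34 w 0.0499 F [ 1.  -0.4  0.7] -> shift [-0.0001  0.0006  0.0266] twist 0.1
[[ 0.544 -0.263  0.043]
 [ 0.546 -0.273  0.045]
 [ 0.606 -0.276  0.046]
 [ 0.548 -0.275  0.046]
 [ 0.546 -0.279  0.046]
 [ 0.602 -0.258  0.046]
 [ 0.547 -0.263  0.046]
 [ 0.548 -0.265  0.047]]
```

View pics/c12.png

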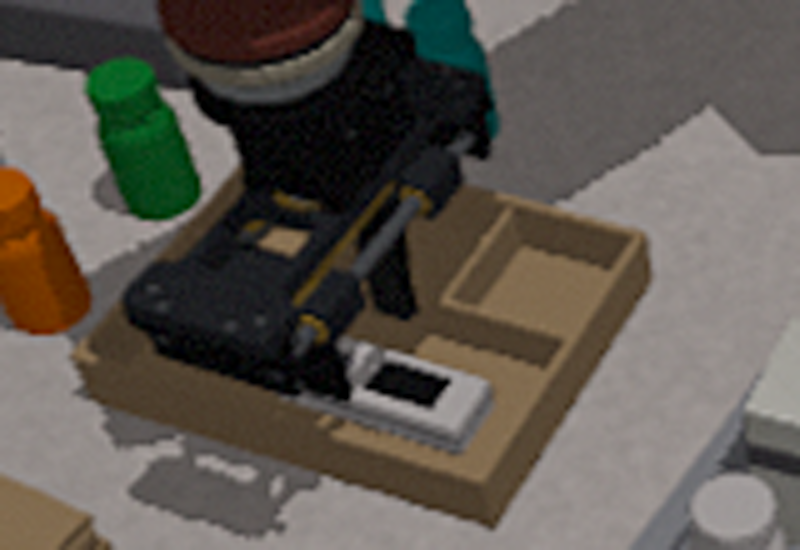

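The tips are at about 0.042 m for a TCP height of 0.0196, which confirms the offset. I'll go 27 mm further down and close.

Request:
send_rows(commands=[0.15, 0, 0.001, 0.01, 0, 0.15, 0, 0.001, 0.02, 0, 0.15, 0, 0.001, 0.025, 0, 0.15, 0, 0.001, 0.027, 0, 0.15, 0, 0.001, 0.027, 0])

```text
clock: 27.02
eef_pos: [0.5717, -0.2696, -0.0051]
ee_rot: [0.001, 1.0, 0.021, 0.007]
contact_force: [0.5, 1.2, -0.1]
grip_width: 0.05
```

Request:
send_rows(commands=[0.15, -0.002, -0.001, 0.002, 0, 0.15, -0.002, -0.001, 0.002, 0, 0.0, -0.002, -0.001, 0.002, 0, -0.1, -0.002, -0.001, 0.002, 0, -1, -0.002, -0.001, 0.002, 0, -1, -0.002, -0.001, 0.002, 0, -1, -0.002, -0.001, 0.002, 0], force=20)

```text
clock: 27.9
eef_pos: [0.5697, -0.2687, -0.007]
ee_rot: [0.001, 1.0, 0.021, 0.007]
contact_force: [-0.4, -0.5, 0.2]
grip_width: 0.0357
```

Width 35.7 mm matches the logger's 36 mm. Lifting.

Request:
send_rows(commands=[-1, 0, 0, -0.008, 0, -1, 0, 0, -0.03, 0, -1, 0, 0, -0.07, 0, -1, 0, 0, -0.12, 0, -1, 0, 0, -0.165, 0, -1, 0, 0, -0.175, 0, -1, 0, 0, -0.175, 0])

```text
clock: 28.78
eef_pos: [0.5677, -0.2688, 0.1694]
ee_rot: [0.001, 1.0, 0.021, 0.008]
contact_force: [-0.6, -0.2, -0.8]
grip_width: 0.0356
```

```bash
python3 - <<'E'
from h import *
go(.5246,.2979,.17,-6.5)
img,d,P=cloud('side');cv2.imwrite('pics/s13.png',img[100:350,200:520,::-1].repeat(2,0).repeat(2,1))
E
```

```text
t 28.775 pos [ 0.5677 -0.2688  0.1694] ang 2.35 w 0.0356 F [-0.6 -0.2 -0.8] -> shift [-0.0198 -0.568  -0.0026] twist 8.9
```

View pics/s13.png

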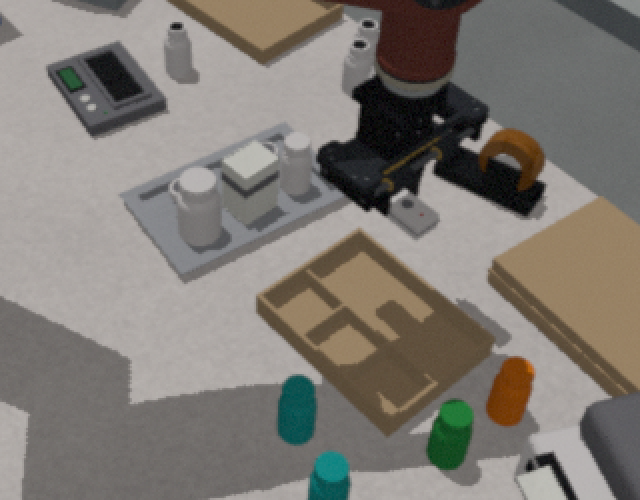

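The logger is held level. Carrying it to the reader.

Request:
send_rows(commands=[-1, -0.001, -0.02, 0, 0.5, -1, -0.003, -0.06, 0, 1, -1, -0.005, -0.11, 0, 2, -1, -0.008, -0.17, 0, 3, -1, -0.01, -0.23, 0, 4, -1, -0.012, -0.29, 0, 5, -1, -0.014, -0.35, 0, 6, -1, -0.016, -0.41, 0, 7, -1, -0.018, -0.47, 0, 8, -1, -0.019, -0.52, 0, 8.9, -1, -0.02, -0.55, 0, 8.9, -1, -0.02, -0.563, 0, 8.9, -1, -0.02, -0.568, 0, 8.9, -1, -0.02, -0.568, 0, 8.9, -1, -0.02, -0.568, 0, 8.9])

```text
clock: 30.7
eef_pos: [0.5237, 0.2973, 0.1665]
ee_rot: [0.0, 0.998, -0.058, 0.007]
contact_force: [0.2, 0.2, -0.0]
grip_width: 0.036
```

```bash
python3 - <<'E'
from h import *
s=arm.get_state();print('tilt deg',np.degrees(np.arccos(-q2R(s['ee_rot'])[2,2])),q2R(s['ee_rot'])[:,2])
go(.5246,.2979,.05,-6.5)
img,d,P=cloud('wrist');cv2.imwrite('pics/w14.png',img[:,:,::-1])
E
```

```text
tilt deg 0.7786835760321082 [ 1.35615360e-02 -8.81796853e-04 -9.99907649e-01]
t 30.7 pos [0.5237 0.2973 0.1665] ang -6.63 w 0.036 F [ 0.2  0.2 -0. ] -> shift [-0.0008 -0.0006  0.1165] twist -0.1
```

View pics/w14.png

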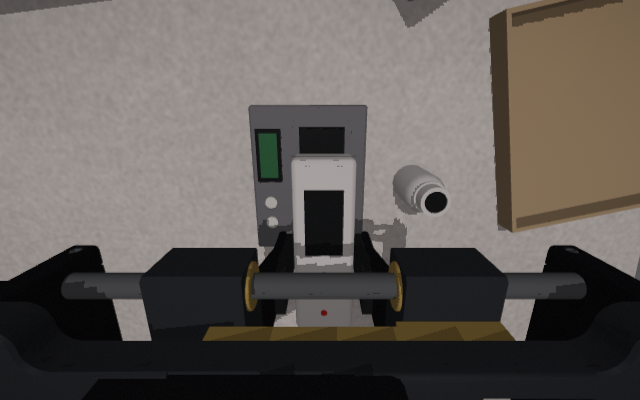

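The logger is aligned over the bed, and the open bottle's mouth is at (434,202). The wide gripper body will come close to the open bottle's top at placing height, so I'll measure that profile.

```bash
python3 - <<'E'
from h import *
p=arm.camera_params('wrist');T=p['T_tool_cam']
s=arm.get_state();Rm=q2R(s['ee_rot']);t=s['eef_pos']
img,d=arm.get_image('wrist')
v,u=np.mgrid[:400,:640]
C=np.stack([(u-p['cx'])/p['fx']*d,(v-p['cy'])/p['fy']*d,d],-1)@T[:3,:3].T+T[:3,3]
m=(d>0)&(C[...,2]<-.03)&(np.abs(C[...,0])>.03)
Q=C[m]*1000
for lo in range(30,130,6):
    k=(Q[:,0]>=lo)&(Q[:,0]<lo+6)
    if k.sum(): print(lo,k.sum(),'zmax',np.sort(Q[k,2])[-3:].round(),'y',Q[k,1].min().round(),Q[k,1].max().round())
W=C@Rm.T+t
m=(W[...,0]>.58)&(W[...,0]<.68)&(W[...,1]>.23)&(W[...,1]<.33)&(W[...,2]>.02)&(W[...,2]<.1)
B=W[m]*1000
for lo in range(20,95,5):
    k=(B[:,2]>=lo)&(B[:,2]<lo+5)
    if k.sum(): print('bottle z',lo,k.sum(),'xmin',B[k,0].min().round(1),'y',B[k,1].min().round(),B[k,1].max().round())
# logger in hand
m=(d>0)&(np.abs(C[...,0])<.025)&(C[...,2]>-.03)&(C[...,2]<.0)&(img.min(-1)>60)
L=C[m]*1000;print('logger top z tool',np.median(L[:,2]),cv2.minAreaRect(L[:,:2].astype(np.float32)))
E
```

```text
30 3478 zmax [-59. -58. -57.] y -37.0 -9.0
36 3478 zmax [-98. -98. -97.] y -37.0 9.0
42 3458 zmax [-98. -97. -96.] y -37.0 9.0
48 2647 zmax [-98. -98. -97.] y -37.0 8.0
54 1779 zmax [-106. -105. -105.] y -32.0 -16.0
60 2367 zmax [-105. -105. -105.] y -32.0 -4.0
66 3846 zmax [-105. -105. -105.] y -37.0 -5.0
72 783 zmax [-105. -105. -105.] y -37.0 -16.0
78 5420 zmax [-93. -93. -92.] y -37.0 36.0
84 409 zmax [-94. -94. -93.] y -36.0 -34.0
bottle z 20 54 xmin 611.7 y 268.0 301.0
bottle z 25 55 xmin 611.7 y 268.0 300.0
bottle z 30 53 xmin 611.7 y 265.0 301.0
bottle z 35 64 xmin 611.4 y 265.0 301.0
bottle z 40 58 xmin 611.8 y 266.0 301.0
bottle z 45 66 xmin 611.6 y 266.0 301.0
bottle z 50 98 xmin 611.5 y 258.0 301.0
bottle z 55 203 xmin 611.6 y 258.0 300.0
bottle z 60 210 xmin 613.9 y 262.0 298.0
bottle z 65 47 xmin 616.7 y 268.0 296.0
bottle z 70 149 xmin 616.5 y 265.0 296.0
bottle z 75 65 xmin 618.6 y 270.0 294.0
bottle z 80 97 xmin 618.5 y 264.0 294.0
bottle z 85 677 xmin 618.5 y 264.0 294.0
logger top z tool -24.123638728339742 ((0.9082183837890625, -2.004405975341797), (107.08304595947266, 36.258880615234375), 89.99529266357422)
```

The gripper body also sits 21–22 mm further back than the nominal figure (at tool z = -92 mm). It will be about 19 mm above the open bottle, so that is clear. I'll check the logger's in-hand pose, then lower it.

```bash
python3 - <<'E'
from h import *
p=arm.camera_params('wrist');T=p['T_tool_cam']
img,d=arm.get_image('wrist')
v,u=np.mgrid[:400,:640]
C=(np.stack([(u-p['cx'])/p['fx']*d,(v-p['cy'])/p['fy']*d,d],-1)@T[:3,:3].T+T[:3,3])*1000
L=C[165:190,300:348].reshape(-1,3);print('top z',np.median(L[:,2]),'front y',C[150:170,325,1].round())
for v in (160,175,185): print([C[v,u].round(0).tolist() for u in (288,291,294,297,350,353,356,359)])
go(.5246,.2979,.0155,-6.5)
E
```

```text
top z -32.89325902893482 front y [-37. -36. -35. -33. -55. -55. -55. -55. -55. -55. -55. -54. -54. -53.
 -53. -52. -52. -51. -50. -50.]
[[1.0, -80.0, -185.0], [-17.0, -53.0, -25.0], [-15.0, -54.0, -32.0], [-13.0, -54.0, -32.0], [15.0, -54.0, -31.0], [17.0, -54.0, -31.0], [38.0, -25.0, 143.0], [42.0, -25.0, 144.0]]
[[-40.0, -8.0, 142.0], [-17.0, -46.0, -30.0], [-15.0, -46.0, -32.0], [-13.0, -47.0, -33.0], [15.0, -47.0, -33.0], [17.0, -46.0, -33.0], [19.0, -46.0, -32.0], [42.0, -8.0, 144.0]]
[[-40.0, 4.0, 142.0], [-37.0, 4.0, 142.0], [-15.0, -41.0, -32.0], [-13.0, -41.0, -34.0], [15.0, -41.0, -33.0], [17.0, -41.0, -31.0], [39.0, 4.0, 143.0], [43.0, 4.0, 143.0]]
t 30.85 pos [0.5238 0.2976 0.1667] ang -6.62 w 0.0356 F [-0.1 -0.4 -1.1] -> shift [-0.0013 -0.0002  0.1512] twist -0.1
```

Request:
send_rows(commands=[-1, -0.001, 0, 0.05, 0, -1, -0.001, 0, 0.1, 0, -1, -0.001, 0, 0.13, 0, -1, -0.001, 0, 0.143, 0, -1, -0.001, 0, 0.148, 0, -1, -0.001, 0, 0.15, 0, -1, -0.001, 0, 0.151, 0])

```text
clock: 31.72
eef_pos: [0.526, 0.2981, 0.0171]
ee_rot: [-0.001, 0.998, -0.058, 0.008]
contact_force: [0.3, -0.0, -0.2]
grip_width: 0.0358
```

```bash
python3 - <<'E'
from h import *
go(.5246,.2979,.0134,-6.5)
E
```

```text
t 31.725 pos [0.526  0.2981 0.0171] ang -6.62 w 0.0358 F [ 0.3 -0.  -0.2] -> shift [-0.0014  0.0004  0.0037] twist -0.1
```

Request:
send_rows(commands=[-1, -0.0015, 0, 0.002, 0, -1, -0.0015, 0, 0.0035, 0, -1, -0.0015, 0, 0.0035, 0])

```text
clock: 32.1
eef_pos: [0.5245, 0.2983, 0.0136]
ee_rot: [-0.001, 0.998, -0.058, 0.008]
contact_force: [0.8, 0.2, -0.2]
grip_width: 0.0359
```

Request:
send_rows(commands=[-1, 0, 0, 0.001, 0, -1, 0, 0, 0.0015, 0, -1, 0, 0, 0.0015, 0])

```text
clock: 32.48
eef_pos: [0.5246, 0.2984, 0.0129]
ee_rot: [-0.001, 0.998, -0.058, 0.008]
contact_force: [-3.0, -0.6, 5.8]
grip_width: 0.0359
```

Contact at the expected height. Releasing.

Request:
send_rows(commands=[-0.1, 0, 0, 0, 0, 0.2, 0, 0, 0, 0, 0.3, 0, 0, 0, 0, 0.3, 0, 0, -0.02, 0, 0.3, 0, 0, -0.07, 0, 0.6, 0, 0, -0.12, 0, 1, 0, 0, -0.155, 0, 1, 0, 0, -0.155, 0])

```text
clock: 33.48
eef_pos: [0.5249, 0.2996, 0.174]
ee_rot: [-0.003, 0.998, -0.058, 0.012]
contact_force: [0.4, -0.3, -0.3]
grip_width: 0.0787
```

```bash
python3 - <<'E'
from h import *
img,d,P=cloud('side');np.savez('side15.npz',img=img,P=P);cv2.imwrite('pics/s15.png',img[100:350,200:520,::-1].repeat(2,0).repeat(2,1))
def meas(a,P,img,extra=None):
    m=(P[...,0]>a[0])&(P[...,0]<a[1])&(P[...,1]>a[2])&(P[...,1]<a[3])&(P[...,2]>a[4])&(P[...,2]<a[5])
    Q=P[m];print(len(Q),np.median(Q[:,2]),cv2.minAreaRect((Q[:,:2]*1000).astype(np.float32)))
for c in ('side','scene'):
    if c=='scene': img,d,P=cloud('scene')
    print(c)
    for n,a in {'logger':(.46,.58,.2,.38,.037,.055),'LB':(.41,.5,-.07,.01,.095,.11),'BOX':(.49,.585,-.08,.01,.09,.103),'SB':(.58,.66,-.08,0,.084,.098)}.items(): print(n,end=' ');meas(a,P,img)
go(.455,-.03,.17,-86)
E
```

```text
side
logger 299 0.04698153419570217 ((524.8812866210938, 295.53253173828125), (116.70108032226562, 37.71831130981445), 83.5188217163086)
LB 235 0.10378796812808855 ((456.8767395019531, -33.74840545654297), (47.31849670410156, 46.78902816772461), 14.507658004760742)
BOX 348 0.09814072101920229 ((539.8441162109375, -38.75110626220703), (63.800086975097656, 54.55118179321289), 6.271207332611084)
SB 120 0.09153425150856798 ((615.7640991210938, -43.64387130737305), (38.98500442504883, 35.018558502197266), 34.56109619140625)
scene
logger 866 0.045453178945941586 ((526.2276611328125, 297.9640808105469), (109.89480590820312, 38.68254852294922), 83.0697021484375)
LB 268 0.10228574182559741 ((459.2030334472656, -30.795364379882812), (47.53199005126953, 44.75535202026367), 23.624998092651367)
BOX 495 0.09654632151103848 ((540.2243041992188, -35.84210205078125), (62.86835479736328, 50.759517669677734), 4.290119647979736)
SB 206 0.09062443608251564 ((617.162109375, -40.91204833984375), (36.130653381347656, 34.7167854309082), 62.38691329956055)
t 33.575 pos [0.5223 0.2984 0.169 ] ang -6.61 w 0.0843 F [-0.4  1.1 -0.3] -> shift [-0.0291  0.334  -0.0025] twist 79.4
```

View pics/s15.png

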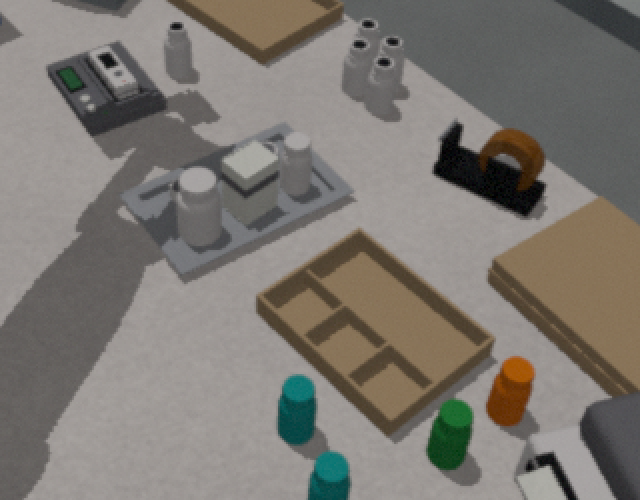

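The logger lies flat in the bed at (525.5, 297) mm with its top at 46 mm. All goods are upright in the tray and the caps look unmoved. Now the returns, starting with the small bottle in the far cell.

```bash
python3 - <<'E'
from h import *
go(.6165,-.042,.17,-86)
E
```

```text
t 33.575 pos [0.5223 0.2984 0.169 ] ang -6.61 w 0.0843 F [-0.4  1.1 -0.3] -> shift [0.1327 0.3273 0.0004] twist 79.4
```

Request:
send_rows(commands=[1, 0.012, 0.03, 0, 10, 1, 0.033, 0.08, 0, 20, 1, 0.055, 0.135, 0, 30, 1, 0.077, 0.19, 0, 40, 1, 0.098, 0.24, 0, 50, 1, 0.115, 0.285, 0, 60, 1, 0.127, 0.315, 0, 70, 1, 0.133, 0.327, 0, 79.4, 1, 0.133, 0.327, 0, 79.4, 1, 0.133, 0.327, 0, 79.4])

```text
clock: 34.83
eef_pos: [0.616, -0.0409, 0.1693]
ee_rot: [-0.006, 0.732, -0.681, 0.005]
contact_force: [0.6, 0.3, 0.5]
grip_width: 0.0868
```

```bash
cat >> h.py <<'E'
def meas(P,a):
    m=(P[...,0]>a[0])&(P[...,0]<a[1])&(P[...,1]>a[2])&(P[...,1]<a[3])&(P[...,2]>a[4])&(P[...,2]<a[5])
    Q=P[m];print(len(Q),np.median(Q[:,2]),cv2.minAreaRect((Q[:,:2]*1000).astype(np.float32)))
E
python3 - <<'E'
from h import *
img,d,P=cloud('wrist');cv2.imwrite('pics/w16.png',img[:,:,::-1])
meas(P,(.58,.66,-.085,0,.086,.098))
go(.6165,-.042,.024,-86)
E
```

```text
1074 0.09066229886498403 ((615.89990234375, -41.39118194580078), (35.840599060058594, 36.15116882324219), 44.02237319946289)
t 34.875 pos [ 0.6161 -0.0408  0.1696] ang -85.82 w 0.0871 F [-1.2  0.1 -0.1] -> shift [0.0013 0.0021 0.1456] twist 0.2
```

View pics/w16.png

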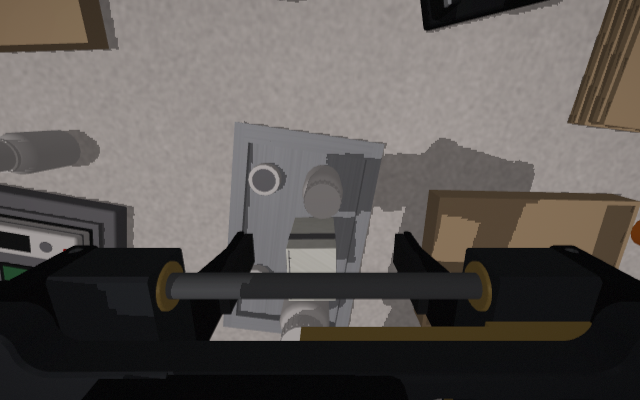

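The small bottle is at (323,190), between the fingers, and cap_b is at (264,179), clear below finger height.

Request:
send_rows(commands=[1, 0.001, 0.002, 0.05, 0, 1, 0.001, 0.002, 0.1, 0, 1, 0.001, 0.002, 0.13, 0, 1, 0.001, 0.002, 0.1455, 0, 1, 0.001, 0.002, 0.1455, 0, 0.3, 0.001, 0.002, 0.1455, 0, 0.1, 0.001, 0.002, 0.1455, 0, -1, 0.001, 0.002, 0.1455, 0, -1, 0.001, 0.002, 0.1455, 0, -1, 0.001, 0.002, 0.1455, 0, -1, 0.001, 0.002, 0.1455, 0], force=15)

```text
clock: 36.25
eef_pos: [0.6166, -0.0416, 0.0242]
ee_rot: [-0.006, 0.732, -0.681, 0.005]
contact_force: [-1.3, -0.2, 0.4]
grip_width: 0.0432
```

Body gripped (43 mm). Bottom offset is TCP minus 0.0192. Lifting and carrying.

Request:
send_rows(commands=[-1, 0, 0, -0.008, 0, -1, 0, 0, -0.03, 0, -1, 0, 0, -0.07, 0, -1, 0, 0, -0.11, 0, -1, 0, 0, -0.14, 0, -1, 0, 0, -0.145, 0, -1, 0, 0, -0.145, 0])

```text
clock: 37.12
eef_pos: [0.6139, -0.0418, 0.1685]
ee_rot: [-0.006, 0.732, -0.681, 0.005]
contact_force: [0.5, -0.3, -1.6]
grip_width: 0.0431
```

```bash
python3 - <<'E'
from h import *
go(.4875,-.378,.17,3.4)
E
```

```text
t 37.125 pos [ 0.6139 -0.0418  0.1685] ang -85.82 w 0.0431 F [ 0.5 -0.3 -1.6] -> shift [ 0.3261  0.1505 -0.004 ] twist -89.2
```

Request:
send_rows(commands=[-1, 0.025, 0.012, -0.002, -10, -1, 0.07, 0.032, -0.003, -20, -1, 0.12, 0.055, -0.003, -30, -1, 0.17, 0.078, -0.003, -40, -1, 0.215, 0.1, -0.003, -50, -1, 0.26, 0.12, -0.004, -60, -1, 0.295, 0.137, -0.004, -70, -1, 0.318, 0.147, -0.004, -80, -1, 0.326, 0.15, -0.004, -89.2, -1, 0.326, 0.15, -0.004, -89.2, -1, 0.326, 0.15, -0.004, -89.2])

```text
clock: 38.5
eef_pos: [0.4877, -0.3769, 0.1686]
ee_rot: [-0.002, 1.0, 0.028, 0.007]
contact_force: [0.2, 0.3, -0.2]
grip_width: 0.0434
```

```bash
python3 - <<'E'
from h import *
go(.4875,-.378,.0245,3.4)
img,d,P=cloud('side');cv2.imwrite('pics/s17.png',img[100:350,200:520,::-1].repeat(2,0).repeat(2,1))
E
```

```text
t 38.5 pos [ 0.4877 -0.3769  0.1686] ang 3.21 w 0.0434 F [ 0.2  0.3 -0.2] -> shift [-0.0023  0.0015  0.1441] twist -0.2
```

View pics/s17.png

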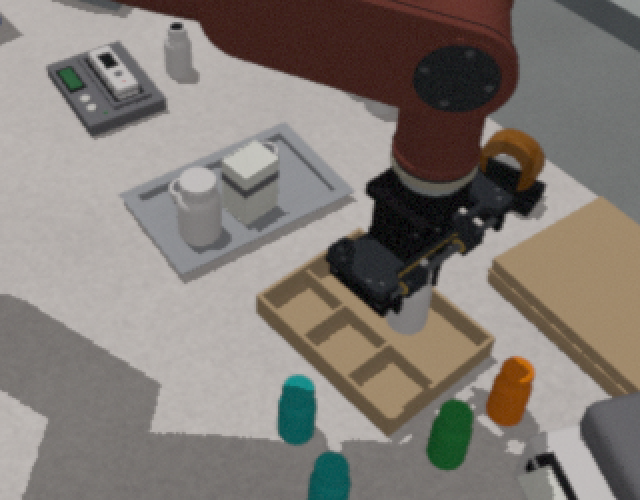

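The small bottle hangs upright over the case. Lowering.

Request:
send_rows(commands=[-1, -0.002, 0.001, 0.04, 0, -1, -0.002, 0.001, 0.09, 0, -1, -0.002, 0.001, 0.125, 0, -1, -0.002, 0.001, 0.138, 0, -1, -0.002, 0.001, 0.142, 0, -1, -0.002, 0.001, 0.144, 0, -1, -0.002, 0.001, 0.1445, 0])

```text
clock: 39.42
eef_pos: [0.489, -0.3784, 0.0261]
ee_rot: [-0.0, 1.0, 0.028, 0.008]
contact_force: [0.4, 0.7, -1.4]
grip_width: 0.0433
```

Request:
send_rows(commands=[-1, -0.001, 0, 0.002, 0, -1, -0.001, 0, 0.003, 0, -1, -0.001, 0, 0.003, 0])

```text
clock: 39.8
eef_pos: [0.4883, -0.3789, 0.0236]
ee_rot: [0.0, 1.0, 0.028, 0.009]
contact_force: [0.4, -0.9, 2.2]
grip_width: 0.0433
```

Request:
send_rows(commands=[0.2, 0, 0, 0, 0, 0.6, 0, 0, 0, 0, 0.9, 0, 0, 0, 0, 0.9, 0, 0, 0, 0, 1, 0, 0, -0.02, 0, 1, 0, 0, -0.07, 0, 1, 0.002, 0, -0.12, 0, 1, 0.002, 0, -0.147, 0])

```text
clock: 40.8
eef_pos: [0.4892, -0.3802, 0.1762]
ee_rot: [0.002, 1.0, 0.028, 0.011]
contact_force: [0.3, -0.3, -0.0]
grip_width: 0.0867
```

```bash
python3 - <<'E'
from h import *
go(.540,-.037,.17,-86)
img,d,P=cloud('side');cv2.imwrite('pics/s18.png',img[100:350,200:520,::-1].repeat(2,0).repeat(2,1))
E
```

```text
t 40.8 pos [ 0.4892 -0.3802  0.1762] ang 3.27 w 0.0867 F [ 0.3 -0.3 -0. ] -> shift [ 0.0701 -0.3398  0.0058] twist 89.3
```

View pics/s18.png

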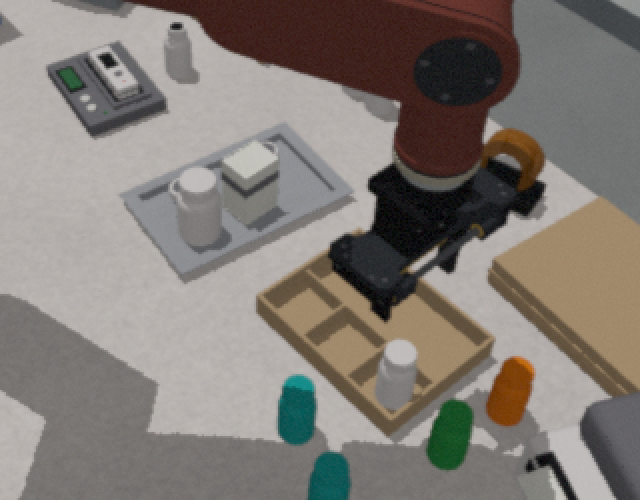

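The small bottle stands back in its cell at (397,375). Now the box.

Request:
send_rows(commands=[1, 0.006, -0.03, 0.003, 10, 1, 0.016, -0.08, 0.003, 20, 1, 0.028, -0.135, 0.004, 30, 1, 0.039, -0.19, 0.004, 40, 1, 0.05, -0.24, 0.005, 50, 1, 0.06, -0.285, 0.006, 60, 1, 0.066, -0.32, 0.006, 70, 1, 0.07, -0.335, 0.006, 80, 1, 0.07, -0.34, 0.006, 89.3, 1, 0.07, -0.34, 0.006, 89.3, 1, 0.07, -0.34, 0.006, 89.3])

```text
clock: 42.22
eef_pos: [0.541, -0.0382, 0.1727]
ee_rot: [-0.006, 0.732, -0.681, 0.012]
contact_force: [0.5, -0.3, -0.3]
grip_width: 0.0868
```

```bash
python3 - <<'E'
from h import *
img,d,P=cloud('wrist')
meas(P,(.49,.59,-.085,.01,.092,.102))
go(.539,-.037,.024,-86)
E
```

```text
3172 0.09677035529794953 ((538.8477172851562, -35.829795837402344), (59.87199783325195, 49.92949676513672), 4.7094950675964355)
t 42.275 pos [ 0.541  -0.0383  0.1726] ang -85.92 w 0.0875 F [ 0.4 -0.4 -0.1] -> shift [-0.0028  0.0055  0.1485] twist 0.1
```

Request:
send_rows(commands=[1, -0.004, 0.005, 0.05, -0.5, 1, -0.004, 0.005, 0.1, -0.5, 1, -0.004, 0.005, 0.13, -0.5, 1, -0.004, 0.005, 0.148, -0.5, 1, -0.004, 0.005, 0.1485, -0.5, 0.4, -0.004, 0.005, 0.1485, -0.5, 0.2, -0.004, 0.005, 0.1485, -0.5, -1, -0.004, 0.005, 0.1485, -0.5, -1, -0.004, 0.005, 0.1485, -0.5, -1, -0.004, 0.005, 0.1485, -0.5, -1, -0.004, 0.005, 0.1485, -0.5], force=20)

```text
clock: 43.65
eef_pos: [0.5397, -0.0356, 0.0244]
ee_rot: [-0.006, 0.735, -0.678, 0.012]
contact_force: [-1.9, 0.9, 3.9]
grip_width: 0.0501
```

Request:
send_rows(commands=[-1, 0, 0, -0.008, 0, -1, 0, 0, -0.03, 0, -1, 0, 0, -0.07, 0, -1, 0, 0, -0.11, 0, -1, 0, 0, -0.14, 0, -1, 0, 0, -0.145, 0, -1, 0, 0, -0.145, 0])

```text
clock: 44.52
eef_pos: [0.5355, -0.0346, 0.1685]
ee_rot: [-0.006, 0.735, -0.678, 0.011]
contact_force: [0.3, 0.1, -3.3]
grip_width: 0.0502
```

```bash
python3 - <<'E'
from h import *
go(.4822,-.3036,.17,4.2)
E
```

```text
t 44.525 pos [ 0.5355 -0.0346  0.1685] ang -85.42 w 0.0502 F [ 0.3  0.1 -3.3] -> shift [ 0.2639  0.0746 -0.0009] twist -89.6
```

Request:
send_rows(commands=[-1, 0.02, 0.005, 0, -10, -1, 0.055, 0.015, 0, -20, -1, 0.095, 0.027, 0, -30, -1, 0.135, 0.038, 0, -40, -1, 0.175, 0.05, -0.001, -50, -1, 0.21, 0.06, -0.001, -60, -1, 0.24, 0.068, -0.001, -70, -1, 0.258, 0.073, -0.001, -80, -1, 0.264, 0.0745, -0.001, -89.6, -1, 0.264, 0.0745, -0.001, -89.6, -1, 0.264, 0.0745, -0.001, -89.6])

```text
clock: 45.9
eef_pos: [0.4818, -0.3029, 0.1687]
ee_rot: [0.003, 0.999, 0.035, 0.011]
contact_force: [-0.8, -0.6, -1.7]
grip_width: 0.0499
```

```bash
python3 - <<'E'
from h import *
go(.4822,-.3038,.0245,4.2)
img,d,P=cloud('side');cv2.imwrite('pics/s19.png',img[100:350,200:520,::-1].repeat(2,0).repeat(2,1))
E
```

```text
t 45.9 pos [ 0.4818 -0.3029  0.1687] ang 4.01 w 0.0499 F [-0.8 -0.6 -1.7] -> shift [-0.0029 -0.      0.1441] twist -0.2
```

View pics/s19.png

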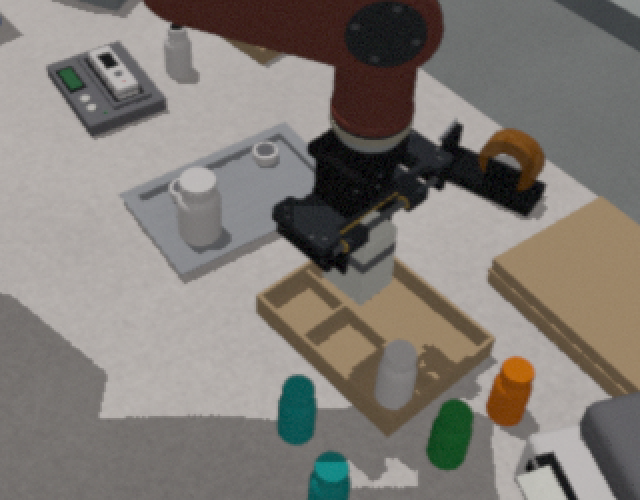

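Request:
send_rows(commands=[-1, -0.003, 0, 0.04, 0, -1, -0.003, 0, 0.09, 0, -1, -0.003, 0, 0.125, 0, -1, -0.003, 0, 0.138, 0, -1, -0.003, 0, 0.142, 0, -1, -0.003, 0, 0.144, 0, -1, -0.003, 0, 0.1445, 0])

```text
clock: 46.82
eef_pos: [0.4828, -0.303, 0.0258]
ee_rot: [0.003, 0.999, 0.035, 0.012]
contact_force: [-0.8, 5.1, 0.8]
grip_width: 0.0498
```

```bash
python3 - <<'E'
from h import *
go(.4822,-.3022,.0235,4.2)
for c,b in (('scene',(slice(110,230),slice(150,310))),('side',(slice(200,330),slice(310,460)))):
    img,d,P=cloud(c);cv2.imwrite(f'pics/{c}20.png',cv2.resize(img[b][:,:,::-1],None,fx=4.5,fy=4.5,interpolation=cv2.INTER_CUBIC))
print(arm.get_state()['contact_force'])
E
```

```text
t 46.825 pos [ 0.4828 -0.303   0.0258] ang 4.03 w 0.0498 F [-0.8  5.1  0.8] -> shift [-0.0006 -0.0008  0.0023] twist -0.2
[-1.47935457  6.0939486  -1.07374034]
```

View pics/scene20.png

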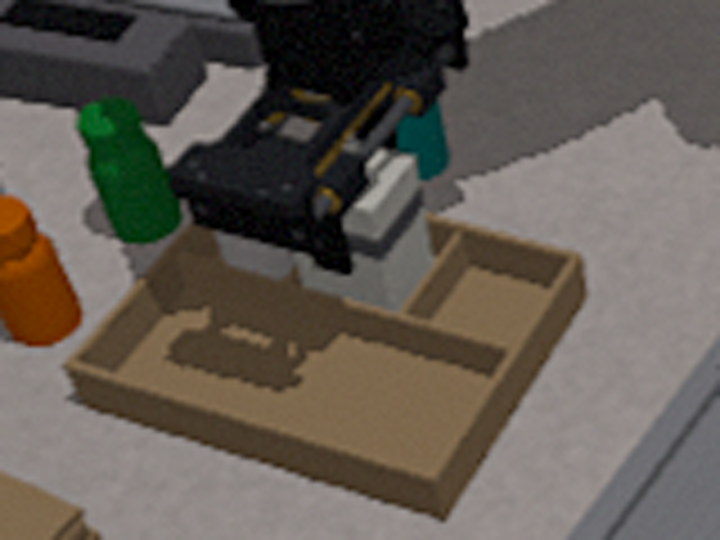

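View pics/side20.png

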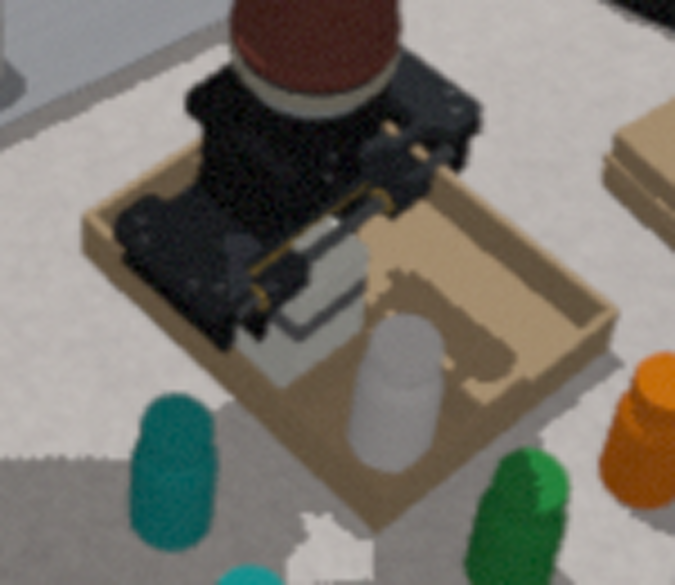

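```bash
python3 - <<'E'
from h import *
for c in ('scene','side','wrist'):
    img,d,P=cloud(c)
    m=(P[...,0]>.45)&(P[...,0]<.515)&(P[...,1]>-.35)&(P[...,1]<-.25)&(P[...,2]>.088)&(P[...,2]<.112)&(img.min(-1)>70)
    Q=P[m]
    if len(Q)<20: print(c,len(Q));continue
    Q=Q[np.abs(Q[:,2]-np.median(Q[:,2]))<.006]
    A=np.c_[Q[:,:2]-Q[:,:2].mean(0),np.ones(len(Q))];s=np.linalg.lstsq(A,Q[:,2],rcond=None)[0]
    print(c,len(Q),'slopes deg',np.degrees(s[:2]).round(1),'z',s[2].round(4),Q[:,:2].min(0).round(3),Q[:,:2].max(0).round(3))
    if c=='side':
        # -y face points
        m=(P[...,0]>.455)&(P[...,0]<.51)&(P[...,1]>-.36)&(P[...,1]<-.31)&(P[...,2]>.04)&(P[...,2]<.09)
        Q=P[m];A=np.c_[Q[:,[0,2]]-Q[:,[0,2]].mean(0),np.ones(len(Q))];s=np.linalg.lstsq(A,Q[:,1],rcond=None)[0];print('face',len(Q),'dy/dx,dy/dz deg',np.degrees(s[:2]).round(1),s[2])
E
```

```text
scene 117 slopes deg [-0.7 -4.7] z 0.0961 [ 0.456 -0.317] [ 0.508 -0.272]
side 135 slopes deg [1.8 0. ] z 0.0996 [ 0.459 -0.337] [ 0.51  -0.304]
face 260 dy/dx,dy/dz deg [-7.6 -2.1] -0.332717773406358
wrist 7593 slopes deg [ 1.3 -2.4] z 0.0976 [ 0.453 -0.323] [ 0.508 -0.272]
```

The box has pitched about 3–4° in the jaws (bottom towards -y), and its bottom edge leans on the partition with about 5 N. I'll shift 3 mm towards +y and lower slowly, so the floor squares it up.

Request:
send_rows(commands=[-1, -0.0005, -0.002, -0.001, 0, -1, -0.0005, -0.003, -0.001, 0, -1, -0.0005, -0.003, 0.001, 0, -1, -0.0005, -0.003, 0.001, 0])

```text
clock: 47.58
eef_pos: [0.4821, -0.3002, 0.0248]
ee_rot: [0.003, 0.999, 0.035, 0.012]
contact_force: [-0.0, 0.7, -2.2]
grip_width: 0.0497
```

Request:
send_rows(commands=[-1, 0, 0, 0.001, 0, -1, 0, 0, 0.002, 0, -1, 0, 0, 0.002, 0])

```text
clock: 47.95
eef_pos: [0.4823, -0.3012, 0.0241]
ee_rot: [0.003, 0.999, 0.035, 0.012]
contact_force: [-2.8, 1.0, 7.2]
grip_width: 0.0501
```

Request:
send_rows(commands=[-1, 0, 0, 0, 0, -1, 0, 0, 0.0005, 0, -1, 0, 0, 0.0005, 0], force=4)

```text
clock: 48.32
eef_pos: [0.4826, -0.3017, 0.0239]
ee_rot: [0.004, 0.999, 0.035, 0.012]
contact_force: [-1.7, -1.1, 2.9]
grip_width: 0.0497
```

Request:
send_rows(commands=[0.25, 0, 0, 0, 0, 0.4, 0, 0, 0, 0, 0.8, 0, 0, 0, 0, 1, 0, 0, 0, 0, 1, 0, 0, -0.02, 0, 1, 0, 0, -0.07, 0, 1, 0.002, 0, -0.12, 0, 1, 0.003, 0, -0.145, 0, 1, 0.003, 0, -0.145, 0])

```text
clock: 49.45
eef_pos: [0.4838, -0.3019, 0.1733]
ee_rot: [0.006, 0.999, 0.035, 0.015]
contact_force: [0.4, 0.7, -0.3]
grip_width: 0.0869
```

```bash
python3 - <<'E'
from h import *
img,d,P=cloud('side');cv2.imwrite('pics/s21.png',img[100:350,200:520,::-1].repeat(2,0).repeat(2,1))
for c in ('scene','wrist'):
    img,d,P=cloud(c)
    m=(P[...,0]>.44)&(P[...,0]<.53)&(P[...,1]>-.345)&(P[...,1]<-.25)&(P[...,2]>.09)&(P[...,2]<.103)
    Q=P[m];A=np.c_[Q[:,:2]-Q[:,:2].mean(0),np.ones(len(Q))];s=np.linalg.lstsq(A,Q[:,2],rcond=None)[0]
    print(c,np.degrees(s[:2]).round(2),s[2],cv2.minAreaRect((Q[:,:2]*1000).astype(np.float32)))
go(.4575,-.032,.17,-86)
E
```

```text
scene [-1.26 -0.79] 0.09532413042942797 ((485.54132080078125, -304.18072509765625), (53.1376838684082, 62.11008834838867), 4.634533405303955)
wrist [-0.   -0.42] 0.095737304689102 ((484.038330078125, -304.0130310058594), (49.970890045166016, 60.60001754760742), 4.5772552490234375)
t 49.6 pos [ 0.4813 -0.2999  0.168 ] ang 4.05 w 0.0872 F [ 0.3  0.8 -0.5] -> shift [-0.0048 -0.2689 -0.0042] twist 90.1
```

View pics/s21.png

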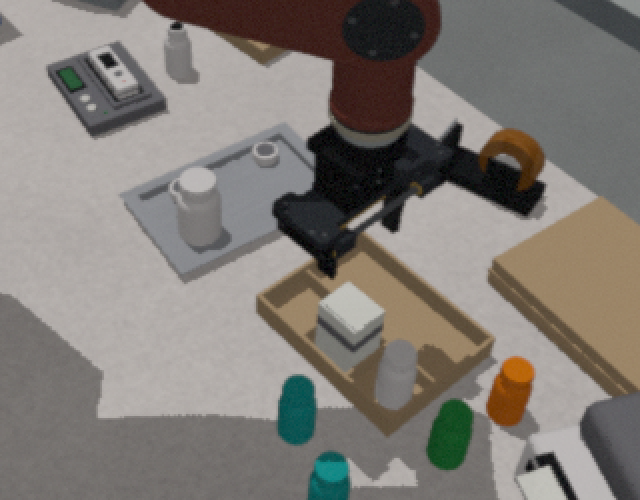

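The box is flat in its cell at (484, -304) with its top at 96 mm. Now the large bottle, with a firmer grip.

Request:
send_rows(commands=[1, 0, -0.02, -0.001, 10, 1, -0.001, -0.06, -0.001, 20, 1, -0.002, -0.105, -0.002, 30, 1, -0.003, -0.15, -0.002, 40, 1, -0.004, -0.19, -0.003, 50, 1, -0.005, -0.225, -0.004, 60, 1, -0.005, -0.25, -0.004, 70, 1, -0.005, -0.265, -0.004, 80, 1, -0.005, -0.269, -0.004, 90, 1, -0.005, -0.269, -0.004, 90, 1, -0.005, -0.269, -0.004, 90])

```text
clock: 50.98
eef_pos: [0.4567, -0.032, 0.1689]
ee_rot: [-0.005, 0.733, -0.68, 0.01]
contact_force: [1.1, 0.2, -0.5]
grip_width: 0.0869
```

```bash
python3 - <<'E'
from h import *
img,d,P=cloud('wrist')
meas(P,(.41,.51,-.085,.01,.097,.108))
go(.4575,-.032,.0255,-86)
E
```

```text
2049 0.10268744152145376 ((457.3916931152344, -31.137908935546875), (48.01750183105469, 47.56330490112305), 50.228240966796875)
t 51.025 pos [ 0.4569 -0.0321  0.1691] ang -85.82 w 0.0868 F [ 0.7  0.3 -0.5] -> shift [-0.0011  0.0025  0.1436] twist 0.2
```

Request:
send_rows(commands=[1, -0.002, 0.0025, 0.05, 0, 1, -0.002, 0.0025, 0.1, 0, 1, -0.002, 0.0025, 0.13, 0, 1, -0.002, 0.0025, 0.143, 0, 1, -0.002, 0.0025, 0.1435, 0, 0.55, -0.002, 0.0025, 0.1435, 0, 0.4, -0.002, 0.0025, 0.1435, 0, -1, -0.002, 0.0025, 0.1435, 0, -1, -0.002, 0.0025, 0.1435, 0, -1, -0.002, 0.0025, 0.1435, 0, -1, -0.002, 0.0025, 0.1435, 0], force=30)

```text
clock: 52.4
eef_pos: [0.4579, -0.0311, 0.0262]
ee_rot: [-0.006, 0.732, -0.681, 0.01]
contact_force: [-2.5, 1.9, 5.5]
grip_width: 0.059
```

Gripped on the straight body (59 mm).

Request:
send_rows(commands=[-1, 0, 0, -0.006, 0, -1, 0, 0, -0.02, 0, -1, 0, 0, -0.05, 0, -1, 0, 0, -0.085, 0, -1, 0, 0, -0.12, 0, -1, 0, 0, -0.14, 0, -1, 0, 0, -0.145, 0, -1, 0, 0, -0.145, 0])

```text
clock: 53.4
eef_pos: [0.4544, -0.0302, 0.1711]
ee_rot: [-0.006, 0.732, -0.681, 0.01]
contact_force: [-0.5, 0.5, -1.9]
grip_width: 0.0593
```

```bash
python3 - <<'E'
from h import *
go(.4775,-.2265,.17,3.4)
E
```

```text
t 53.4 pos [ 0.4544 -0.0302  0.1711] ang -85.82 w 0.0593 F [-0.5  0.5 -1.9] -> shift [ 0.1974 -0.0087  0.0027] twist -89.2
```

Request:
send_rows(commands=[-1, 0.01, 0, 0, -8, -1, 0.03, -0.001, 0, -17, -1, 0.055, -0.002, 0, -26, -1, 0.08, -0.003, 0, -35, -1, 0.105, -0.004, 0, -44, -1, 0.13, -0.005, 0, -53, -1, 0.15, -0.006, 0, -62, -1, 0.17, -0.007, 0, -71, -1, 0.184, -0.008, 0, -80, -1, 0.193, -0.008, 0, -86, -1, 0.1975, -0.009, 0, -89.2, -1, 0.1975, -0.009, 0, -89.2, -1, 0.1975, -0.009, 0, -89.2])

```text
clock: 55.02
eef_pos: [0.4772, -0.2261, 0.1718]
ee_rot: [0.003, 1.0, 0.029, 0.011]
contact_force: [0.2, 0.2, -2.3]
grip_width: 0.0585
```

```bash
python3 - <<'E'
from h import *
go(.4775,-.2265,.0265,3.4)
for c,b in (('scene',(slice(90,230),slice(170,330))),('side',(slice(170,300),slice(270,420)))):
    img,d,P=cloud(c);cv2.imwrite(f'pics/{c}22.png',cv2.resize(img[b][:,:,::-1],None,fx=4,fy=4,interpolation=cv2.INTER_CUBIC))
E
```

```text
t 55.025 pos [ 0.4772 -0.2261  0.1718] ang 3.32 w 0.0585 F [ 0.2  0.2 -2.3] -> shift [-0.0028 -0.0004  0.1452] twist -0.1
```

View pics/scene22.png

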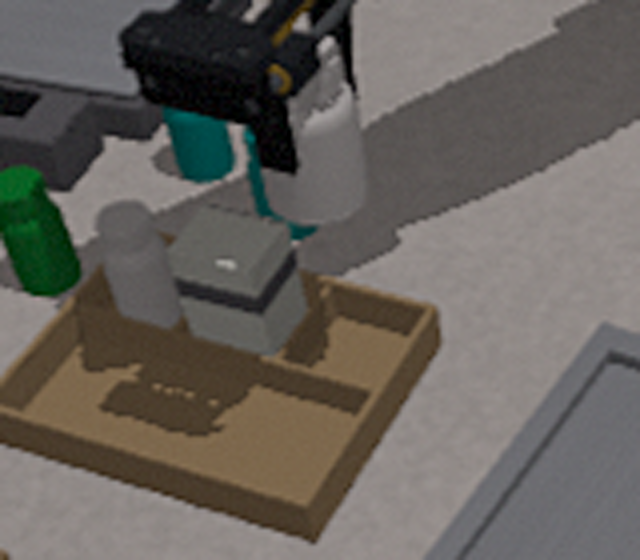

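View pics/side22.png

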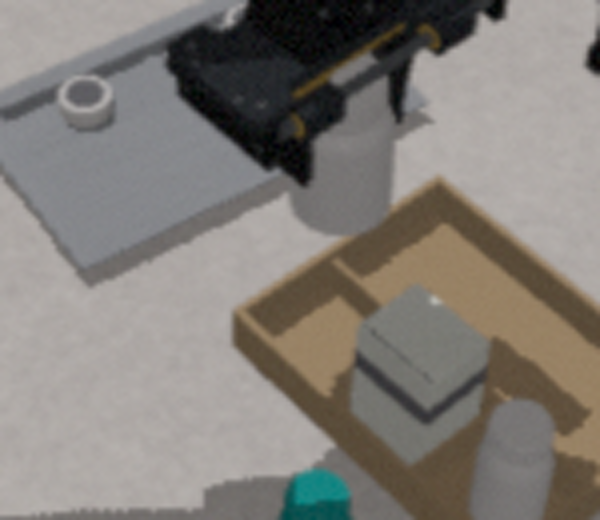

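The large bottle hangs upright, with the box and small bottle standing in their cells. Lowering.

Request:
send_rows(commands=[-1, -0.003, 0, 0.04, 0, -1, -0.003, 0, 0.085, 0, -1, -0.003, 0, 0.115, 0, -1, -0.003, 0, 0.13, 0, -1, -0.003, 0, 0.138, 0, -1, -0.003, 0, 0.142, 0, -1, -0.003, 0, 0.144, 0, -1, -0.003, 0, 0.145, 0])

```text
clock: 56.12
eef_pos: [0.4783, -0.2273, 0.028]
ee_rot: [0.003, 1.0, 0.029, 0.012]
contact_force: [-0.5, 0.7, -1.0]
grip_width: 0.0591
```

Request:
send_rows(commands=[-1, -0.0005, -0.0012, 0.001, 0, -1, -0.0005, -0.0012, 0.002, 0, -1, -0.0005, -0.0012, 0.0025, 0, -1, -0.0005, -0.0012, 0.0025, 0])

```text
clock: 56.62
eef_pos: [0.478, -0.2266, 0.026]
ee_rot: [0.004, 0.999, 0.029, 0.012]
contact_force: [-0.6, -1.7, 1.5]
grip_width: 0.0591
```

Light contact. One more millimetre, ease the grip, release.

Request:
send_rows(commands=[-1, 0, 0, 0.001, 0, -1, 0, 0, 0.001, 0], force=6)

```text
clock: 56.88
eef_pos: [0.4785, -0.2272, 0.0254]
ee_rot: [0.004, 0.999, 0.029, 0.012]
contact_force: [0.0, -0.8, 3.6]
grip_width: 0.0597
```

Request:
send_rows(commands=[0.45, 0, 0, 0, 0, 0.6, 0, 0, 0, 0, 0.9, 0, 0, 0, 0, 1, 0, 0, 0, 0, 1, 0, 0, -0.02, 0, 1, 0.001, 0, -0.07, 0, 1, 0.002, 0, -0.12, 0, 1, 0.003, 0, -0.15, 0, 1, 0.003, 0, -0.15, 0])

```text
clock: 58.0
eef_pos: [0.4796, -0.227, 0.1787]
ee_rot: [0.006, 0.999, 0.029, 0.015]
contact_force: [0.0, -0.3, -0.7]
grip_width: 0.0872
```

```bash
python3 - <<'E'
from h import *
go(.45,.05,.25,3)
img,d,P=cloud('wrist')
meas(P,(.43,.53,-.27,-.18,.097,.11))
img,d,P=cloud('side');cv2.imwrite('pics/s23.png',img[100:350,200:520,::-1].repeat(2,0).repeat(2,1))
E
```

```text
t 58.0 pos [ 0.4796 -0.227   0.1787] ang 3.38 w 0.0872 F [ 0.  -0.3 -0.7] -> shift [-0.0112 -0.2774 -0.0752] twist 0.4
1902 0.10174530777578089 ((479.0244140625, -229.459228515625), (47.401161193847656, 47.436378479003906), 50.79909896850586)
```

View pics/s23.png

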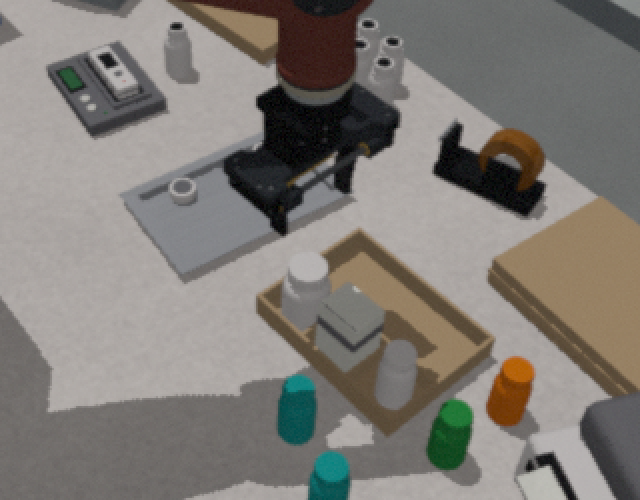

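All back in place. I'll clear the arm away and do a final measurement from the fixed cameras.

Request:
send_rows(commands=[1, -0.002, -0.03, -0.03, 0, 1, -0.004, -0.08, -0.06, 0, 1, -0.006, -0.13, -0.075, 0, 1, -0.008, -0.18, -0.075, 0, 1, -0.01, -0.23, -0.075, 0, 1, -0.011, -0.265, -0.075, 0, 1, -0.011, -0.277, -0.075, 0, 1, -0.011, -0.277, -0.075, 0])

```text
clock: 59.1
eef_pos: [0.448, 0.0509, 0.2458]
ee_rot: [0.004, 0.999, 0.03, 0.011]
contact_force: [-0.3, 0.1, 0.2]
grip_width: 0.0873
```

```bash
python3 - <<'E'
from h import *
for c in ('scene','side'):
    img,d,P=cloud(c);cv2.imwrite(f'pics/{c}24.png',img[:,:,::-1]);print(c)
    for n,a in {'LB':(.42,.53,-.264,-.17,.096,.11),'SB':(.42,.53,-.42,-.345,.083,.097),'BOX':(.42,.53,-.345,-.255,.09,.1),'LOG':(.46,.58,.2,.38,.037,.055),'capA':(.455,.5,0.015,.06,.0185,.026),'capB':(.59,.64,0.015,.06,.0185,.026),'OB':(.6,.72,.23,.33,.078,.095)}.items():
        print(n,end=' ')
        try: meas(P,a)
        except Exception as e: print('none')
E
```

```text
scene
LB 230 0.10140041397126726 ((480.8688049316406, -229.97158813476562), (47.5877685546875, 47.018714904785156), 49.77107620239258)
SB 126 0.08941520444965295 ((492.1735534667969, -380.22540283203125), (33.870880126953125, 36.95304870605469), 5.646388530731201)
BOX 364 0.09554262320172102 ((485.8376770019531, -303.283447265625), (51.486080169677734, 61.873687744140625), 3.538262367248535)
LOG 871 0.045439669738090216 ((526.9436645507812, 297.8896484375), (109.89627838134766, 37.67726516723633), 84.28787994384766)
capA 149 0.020689184222745016 ((477.7789001464844, 38.54800796508789), (36.621795654296875, 36.12772750854492), 53.37022018432617)
capB 178 0.020956794552921654 ((616.9733276367188, 35.06725311279297), (38.44417953491211, 39.47098922729492), 3.495089054107666)
OB 219 0.08571853196783608 ((634.100341796875, 278.4423828125), (29.288110733032227, 29.71849250793457), 30.613792419433594)
side
LB 275 0.10339197312219195 ((478.61834716796875, -231.18014526367188), (48.587974548339844, 46.613853454589844), 63.021156311035156)
SB 199 0.09138091647873636 ((488.75201416015625, -383.52764892578125), (37.2197151184082, 35.050662994384766), 14.981298446655273)
BOX 468 0.09722250390305687 ((483.146728515625, -295.3687438964844), (53.7399787902832, 80.79119110107422), 2.6380064487457275)
LOG 257 0.04697486549904084 ((526.8963012695312, 292.4110107421875), (116.04854583740234, 46.0091438293457), 87.36738586425781)
capA 101 0.022274697770342078 ((478.9653625488281, 39.850189208984375), (44.03056335449219, 33.989505767822266), 56.310420989990234)
capB 89 0.021823372440877065 ((614.6168212890625, 36.234832763671875), (47.311805725097656, 41.37299346923828), 1.6167056560516357)
OB 29 0.08488454568912018 ((625.841796875, 277.95550537109375), (31.97743034362793, 14.277092933654785), 80.44255065917969)
```

View pics/scene24.png

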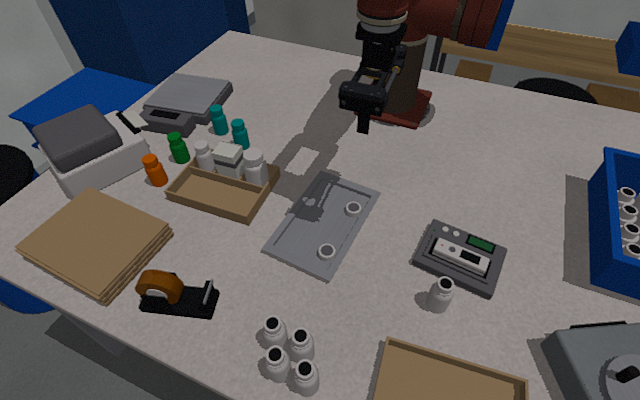

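The final view shows the goods in the front cells at (205,155), (229,160) and (257,168). The logger lies in the bed at (462,257), and the caps and open bottle are where they were. Every measured point is well within tolerance, so I'm handing in.

```bash
python3 -c "
from bench import arm
print(arm.finish_job(), arm.get_state()['clock'])"
```

```text
the job is handed in; nothing more can be done
the job is handed in; nothing more can be done
```

The job is handed in at about 59 s on the robot's clock. By my measurements every step was met, but the hand-in returned no verdict. I stood the large bottle, folding box and small bottle in the tray, laid the logger in the reader bed, then put all three goods back in their own cells.

**Last checks (fixed cameras, scene view):**
- **Goods:** each stands within about 5 mm of where it started, with its top at the same height as at the start.
- **Logger:** it lies flat, display up, about 2–3 mm from the bed centre, aligned to about 1°, underside at about 24 mm.
- **Left alone:** both caps and the open bottle measured within about 4 mm of their start, well inside the 20 mm limit.

**What disagreed or went off plan:**
- **Fingertips:** they end about 21 mm behind the stated TCP. As a result the first grip on the large bottle was at its shoulder and on the small bottle at its cap. I corrected this for the later grasps.
- **Box:** on its return it tilted about 3–4° in the jaws and leaned on a partition at about 5–6 N. I moved it clear, and it then settled flat.
- **Tool tilt:** the tool slowly drifted to about 1–2° off vertical over many moves, with no visible effect on the placings.
- **Side camera:** its last measurements of the box, logger and open bottle were distorted by occlusion or mixed points. For those three I relied on the scene camera.

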